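Fetch the succulent from behind the ornaments for watering

TASK

The little potted succulent at the back of the wooden stand needs watering. First set the candle, the vase and the jar aside, all three standing on the grey mat, before you move the pot; then stand the pot in the middle of the terracotta saucer. Last, put the candle, the vase and the jar back upright, each centred on the very coaster it stood on at the start; knock nothing over and leave the remote control and the mug alone.

Things in the scene. Friction and masses are not known exactly. Their poses are not given: they have to be found in the camera images.
- stand: Brown wooden stand, fixed: board 170 (x) by 230 (y) by 15 mm, back strip 8 mm thick along its +x edge, 55 mm high. Origin: centre of the underside, on the table; z up, +x to the back, away from the robot (turned up to 23 degrees). Three fixed cork coasters, 68 mm across, tops 18 mm above the table, centred at (-36, 0), (25, 70), (25, -70) mm; an ornament centred on each. Pot at (35, 0), about 12 mm from them.
- candle: Loose off-white pillar candle, 48 mm diameter, on a pale wooden foot 60 mm in diameter and 12 mm high; 120 mm tall in all without the 10 mm wick, about 0.25 kg, round. Origin: centre of its underside, z up. Starts on one of the coasters, which one varies.
- vase: Loose white ceramic bud vase, 145 mm tall, closed solid: foot 44 mm, belly 54 mm diameter at 30 to 60 mm height, narrowing to a neck 26 to 28 mm in diameter from 95 to 130 mm height, lip 32 mm at the top; about 0.25 kg, round. Origin: centre of its underside, z up. Starts on one of the coasters.
- jar: Loose metal jar, 54 mm diameter, 78 mm high, with a closed darker lid 56 mm in diameter from 78 to 92 mm height that does not come off, and a wooden knob 16 mm in diameter from 92 to 106 mm; about 0.2 kg, round. Origin: centre of its underside, z up. Starts on one of the coasters.
- pot: Loose terracotta flower pot with a green succulent: base 44 mm diameter, widening to 54 mm at 42 mm height, then a collar 60 mm in diameter from 42 to 60 mm height; the plant (no obstacle) rises to about 85 mm within the collar's circle; about 0.22 kg, round. Origin: centre of its underside, z up. Starts on the stand's bare board (15 mm above the table), at the back middle.
- mat: Grey rectangular mat, fixed, 250 (x) by 140 (y) by 4 mm, beside the stand on one side (either), turned at most 15 degrees. Origin: centre of its underside on the table, z up, long side along its x. Room for the three ornaments in a row.
- saucer: Terracotta saucer, fixed, on the side of the stand opposite to the mat: 92 mm across at the foot, 108 mm at the rim, 14 mm high, wall 4 mm, inner floor 5 mm above the table and about 84 mm across. Origin: centre of its underside on the table, z up.
- remote: Bystander, loose: black remote control lying on the table between robot and stand, 45 (x) by 160 (y) by 18 mm. Origin: centre of its underside.
- mug: Bystander, loose: blue ceramic mug, 80 mm across, 90 mm tall, beyond the stand to +y. Origin: centre of its underside.
There are look-alikes about, which are no part of the job. What is shaped like the jar but red is not meant.

How it is judged (in metres and radians):
On the way, in this order (a step that is already met when the one before it is completed fails the run):
1. candle, vase and jar all stand released on the mat while the pot is still in its place on the stand (x of candle in the frame of mat between -0.125 and 0.125 m and y of candle in the frame of mat between -0.07 and 0.07 m and z of each of candle, vase, jar in the frame of mat below 0.008 m and angle between each of candle, vase, jar's own z axis and vertical below 0.12 rad and linear speed of each of candle, vase, jar below 0.03 m/s and contact force between the fingers and candle below 0.1 N and x of vase in the frame of mat between -0.125 and 0.125 m and y of vase in the frame of mat between -0.07 and 0.07 m and contact force between the fingers and vase below 0.1 N and x of jar in the frame of mat between -0.125 and 0.125 m and y of jar in the frame of mat between -0.07 and 0.07 m and contact force between the fingers and jar below 0.1 N and distance of pot from where it was at the start of the episode below 0.02 m), for 0.2 s.
2. the pot stands released in the middle of the saucer while candle, vase and jar are still on the mat (horizontal distance between pot and saucer below 0.015 m and z of pot in the frame of saucer below 0.009 m and angle between each of pot, candle, vase, jar's own z axis and vertical below 0.12 rad and linear speed of each of pot, candle, vase, jar below 0.03 m/s and contact force between the fingers and pot below 0.1 N and x of candle in the frame of mat between -0.125 and 0.125 m and y of candle in the frame of mat between -0.07 and 0.07 m and z of each of candle, vase, jar in the frame of mat below 0.008 m and contact force between the fingers and candle below 0.1 N and x of vase in the frame of mat between -0.125 and 0.125 m and y of vase in the frame of mat between -0.07 and 0.07 m and contact force between the fingers and vase below 0.1 N and x of jar in the frame of mat between -0.125 and 0.125 m and y of jar in the frame of mat between -0.07 and 0.07 m and contact force between the fingers and jar below 0.1 N), for 0.2 s.
At the end, for the whole second after the job is handed in: Candle, vase and jar each stand upright within 15 mm of where they stood at the start (on their own coasters), and the pot stands upright on the saucer's floor within 15 mm of its centre, all released and at rest (distance of each of candle, vase, jar from where it was at the start of the episode below 0.015 m and angle between each of candle, vase, jar, pot's own z axis and vertical below 0.12 rad and linear speed of each of candle, vase, jar, pot below 0.03 m/s and horizontal distance between pot and saucer below 0.015 m and z of pot in the frame of saucer below 0.009 m and contact force between the fingers and pot below 0.1 N); the robot touches nothing.
It fails at once if a bystander (remote or mug) is shifted by more than 20 mm (distance of any of remote, mug from where it was at the start of the episode above 0.02 m).
It fails at once if the pot, candle, vase or jar is tipped over (more than about 45 degrees) (angle between any of candle, vase, jar, pot's own z axis and vertical above 0.8 rad).
It also fails if it takes over 144 s, if anything falls off the work surface, if the arm or the gripper's body presses on something with over 40 N, if the wrist force passes 120 N, or if a joint passes its speed limit or range.

ROBOT

A 6-joint arm with a two-finger parallel gripper is mounted at the origin on the work surface. World frame = base frame: x ahead of the robot, y to its left, z up, the work surface at z = 0. Lengths are in mm, angles in rad, forces in N, time in s.
With the tool pointing down it reaches from about 275 to 750 mm from the base axis. Payload 10.2 kg.
Tool frame: the origin (TCP) lies between the finger pads; the fingertips stand 25 mm ahead of it and the grasp point (between the pads) lies 6 mm ahead of it; z points along the fingers, y is the line along which they close (so a half turn about z gives the same grasp; the last joint's range is limited). The gripper opens to 88 mm and grips with 3 to 60 N. Pads are 18 mm wide; open, the fingers measure 123 mm over their backs; the gripper's body (75 mm by 187 mm) begins 45 mm behind the grasp point.
Start: joints at [1.053, 0.313, 1.498, -0, 1.331, -0.223], TCP at [152.551, 502.354, 263.72] pointing down, gripper open.
Joint ranges: [-2.94, 2.94], [-0.97, 2.17], [0.19, 2.56], [-1.23, 4.37], [0.02, 3.11], [-2.88, 2.88]. Speed limits (rad/s): [2.39, 2.39, 3.01, 3.14, 3.14, 3.14].

INTERFACE

Orientations are given as [roll, pitch, yaw] about the fixed x, y, z axes, in that order (R = Rz(yaw) Ry(pitch) Rx(roll)).
In Python, from cell import ctrl gives the robot as it stands.
- The arm moves only by the shell command python3 -m handwheel 'ROWS' [OPENING] [FORCE]. ROWS is JSON, a list of rows, each an object with "offset": the shift along the tool's x, y, z in units of 0.02 m (1.0 is 0.02 m), a list of three; "roll": the turn about the tool's z in units of 5 degrees (1.0 is 5 degrees). A call has 1 to 10 rows; each row shifts and turns the commanded pose from where the row before left it, along the tool's axes as they then stand; what a row does not reach is not made up. A row lasts 1/12 s, in which the tool goes at most 41.7 mm and 7.16 degrees, less where a joint would pass 70% of its speed; a pose out of reach is approached as far as the arm can. A call with a number of a shift or a turn outside -1 to 1 is refused whole. A call with a gripper value outside its range is refused whole. OPENING is the opening, from 0 (shut) to 1 (fully open), set as the call begins (- or left out, the last holds). The fingers move at their own pace and stop on an object; FORCE is the grip in N (left out, the last holds). Time passes only in rows, so rows that do not move let the fingers close. It gives the time, the measured TCP pose, the force, the opening and the grip force at its end, in the units of the state.
- ctrl.state(): the state, without advancing time (a new reading comes with each control period).
- ctrl.snapshot(name): name is "scene" or "top" or "wrist"; returns a dict with "pixels" (384x512x3 uint8, red, green, blue), "K" (3x3 intrinsics, pixels), "k1" (the pictures are not rectified: a ray, as slopes to the right and down, at radius r is drawn at 1 + k1 r^2 times it, then the intrinsics apply), "rvec" (rotation vector, rad) and "tvec" (3), from world to camera coordinates, as OpenCV has them; the wrist camera has in their place "hand_eye" (4x4, takes a point from camera to tool coordinates, whose origin is the TCP and whose axes are the flange's). Camera axes: x right, y down, z forward; pixel columns grow to the right and rows downward; lengths in mm; the calibration is good to about 2 mm. A picture is of the moment at which its call begins: read the wrist's pose just before it. There is no depth.
- ctrl.close_job(): hands the job in; it is judged then, once.
The state is a dict: "time": time; "joint_pos": joint angles; "joint_vel": joint speeds; "joint_torque": joint torques, N m; "ee_pos": TCP position; "eef_rot": TCP orientation; "force": force on the tool from outside, world axes, zero at the start; "wrist_torque": the same for the moment, N m; "opening": finger opening in mm; "grasp_force": force on a finger pad.
Only numpy, scipy, OpenCV 4.12 (cv2) and the standard library are available. Lean on these libraries where they do the work, as an engineer would, in place of code of your own. Each camera call takes 0.05 s, during which the arm holds its last target. There are 200 camera calls.

## Working session

There is one attempt and no reset: what is moved stays moved. The work goes in short steps, Python scripts to look and compute and a shell command to move; the robot and the scene stay as the last step left them, time stands still between calls to the robot, and variables do not carry over. Pictures are saved under pics/ and viewed, at most 14 in all, crops included, and the job is handed in when it is done.

```bash
ls; mkdir -p pics; cat > h.py <<'E'
import numpy as np, cv2
from cell import ctrl
from scipy.spatial.transform import Rotation as R
def snap(n):
    s=ctrl.state(); d=ctrl.snapshot(n); d['state']=s
    if n=='wrist':
        T=np.eye(4);T[:3,:3]=R.from_euler('xyz',s['eef_rot']).as_matrix();T[:3,3]=s['ee_pos']
        M=T@np.array(d['hand_eye']); d['Rwc']=M[:3,:3];d['C']=M[:3,3]
    else:
        r=cv2.Rodrigues(np.array(d['rvec'],float))[0]; d['Rwc']=r.T;d['C']=-r.T@np.array(d['tvec'],float).ravel()
    return d
def ray(d,uv):
    uv=np.atleast_2d(np.array(uv,float)).reshape(-1,1,2)
    # k1 model: distorted = 1+k1 r^2 of the true slopes = OpenCV k1
    p=cv2.undistortPoints(uv,np.array(d['K'],float),np.array([d['k1'],0,0,0],float)).reshape(-1,2)
    return np.c_[p,np.ones(len(p))]@d['Rwc'].T
def onz(d,uv,z):
    v=ray(d,uv); return d['C']+v*((z-d['C'][2])/v[:,2])[:,None]
def proj(d,P):
    P=np.atleast_2d(np.array(P,float)); r=d['Rwc'].T
    return cv2.projectPoints(P.reshape(-1,1,3),cv2.Rodrigues(r)[0],-r@d['C'],np.array(d['K'],float),np.array([d['k1'],0,0,0],float))[0].reshape(-1,2)
def save(d,f,crop=None,s=1):
    im=d['pixels'][:,:,::-1]
    if crop: x0,y0,x1,y1=crop; im=im[y0:y1,x0:x1]
    cv2.imwrite('pics/'+f,cv2.resize(im,None,fx=s,fy=s,interpolation=cv2.INTER_CUBIC))
E
python3 - <<'E'
from h import *
import pickle
for n in('top','scene'):
    d=snap(n);save(d,n+'0.png',s=1.5);pickle.dump(d,open(n+'0.pkl','wb'));print(n,d['C'],d['K'],d['k1'])
print(ctrl.state())
E
```

```text
pics
top [474.83705915   6.01815784 896.14466843] [[385.70562879   0.         252.01338477]
 [  0.         385.70562879 189.4526465 ]
 [  0.           0.           1.        ]] -0.08196373280095166
scene [1540.46817224 -524.77257199  786.43886226] [[476.20902233   0.         257.95111412]
 [  0.         476.20902233 189.05009418]
 [  0.           0.           1.        ]] -0.14661098884308799
{'time': 0.1, 'joint_pos': array([ 1.05257286e+00,  3.13387185e-01,  1.49828631e+00,  2.20207891e-05,
        1.33097831e+00, -2.23401554e-01]), 'joint_vel': array([ 0.00060468, -0.00138389, -0.00388001, -0.00123082,  0.00150055,
        0.0007013 ]), 'joint_torque': array([ 2.99635227e-03, -4.02805996e+01, -2.52643597e+01,  6.96748914e-02,
        3.42273165e-02, -9.41534040e-05]), 'ee_pos': array([152.47452722, 502.20182574, 263.24994705]), 'eef_rot': array([-3.14056456e+00, -2.55507047e-04,  2.84676537e+00]), 'force': array([-0.39660862,  0.26077723,  0.22440907]), 'wrist_torque': array([ 0.01838675, -0.04147612,  0.03567547]), 'grasp_force': 0.0, 'opening': 88.42363254051006}
```

View pics/top0.png

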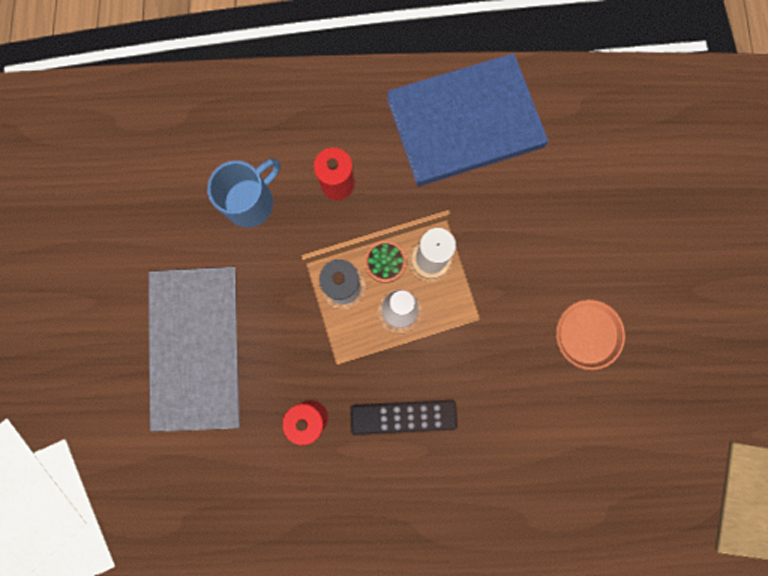

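View pics/scene0.png

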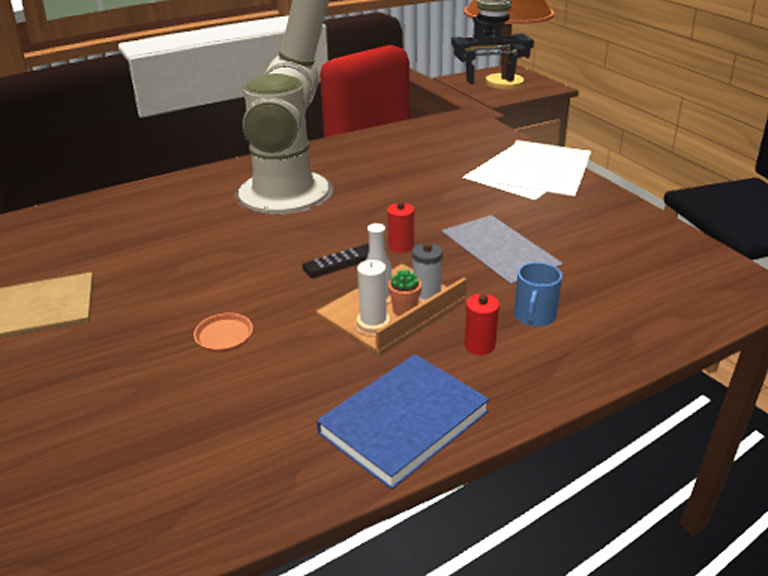

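The top view (1.5x pixels) shows the jar at (339,281), candle (437,240), vase (402,302), pot (386,262), saucer (590,335) and grey mat (194,349).

Possible mix-ups:
- **Red jars:** (304,424) and (334,165). The grey jar at (339,281) is the one meant.
- **White paper:** (50,500), which is not the mat.
- **Blue book and tan board:** (467,120) and (745,500), which are neither the stand nor the mat.

Next I measure everything and check the choice with one crop.

```bash
python3 - <<'E'
from h import *
import pickle
d=pickle.load(open('top0.pkl','rb')); im=d['pixels']; hsv=cv2.cvtColor(im,cv2.COLOR_RGB2HSV)
save(d,'crop0.png',(185,130,335,255),5)
def cnt(m,near,name):
    m=cv2.morphologyEx(m.astype(np.uint8)*255,cv2.MORPH_OPEN,np.ones((2,2)))
    cs=[c for c in cv2.findContours(m,cv2.RETR_EXTERNAL,cv2.CHAIN_APPROX_NONE)[0] if cv2.contourArea(c)>15]
    c=min(cs,key=lambda c:-cv2.pointPolygonTest(c,near,True)); print(name,'area',cv2.contourArea(c)); return c.reshape(-1,2)
def sub(xy): # region restriction
    m=np.zeros(im.shape[:2],bool); x0,y0,x1,y1=xy; m[y0:y1,x0:x1]=1; return m
H,S,V=[hsv[:,:,i].astype(int) for i in range(3)]
for n,p in dict(mat=(129,232),board=(293,200),saucer=(393,223),lid=(217,187),jarbody=(229,200),candletop=(291,158),vasetop=(268,201),pot=(257,175),paper=(30,330)).items():
    print(n,p,hsv[p[1],p[0]])
# mat
c=cnt((S<60)&(V>70)&sub((90,170,170,300)),(129,232),'mat'); 
P=onz(d,c,4)[:,:2]; r=cv2.minAreaRect(P.astype(np.float32)); print('mat',r)
c=cnt((S>120)&(H<14)&(V>150)&sub((360,190,430,255)),(393,223),'saucer')
P=onz(d,c,14)[:,:2]; print('saucer',cv2.minEnclosingCircle(P.astype(np.float32)),cv2.fitEllipse(P.astype(np.float32)))
E
```

```text
mat (129, 232) [135  11 138]
board (293, 200) [ 13 134 202]
saucer (393, 223) [  9 145 220]
lid (217, 187) [110   8 101]
jarbody (229, 200) [  6  10 125]
candletop (291, 158) [ 16  12 237]
vasetop (268, 201) [  8   8 241]
pot (257, 175) [ 61 105 129]
paper (30, 330) [ 24   5 244]
mat area 6175.5
mat ((490.15069580078125, 299.7471923828125), (250.102783203125, 140.11546325683594), 1.765613317489624)
saucer area 1637.0
saucer ((497.6711730957031, -314.37506103515625), 54.31089782714844) ((497.59173583984375, -314.2691345214844), (105.92648315429688, 106.1146011352539), 39.96792221069336)
```

View pics/crop0.png

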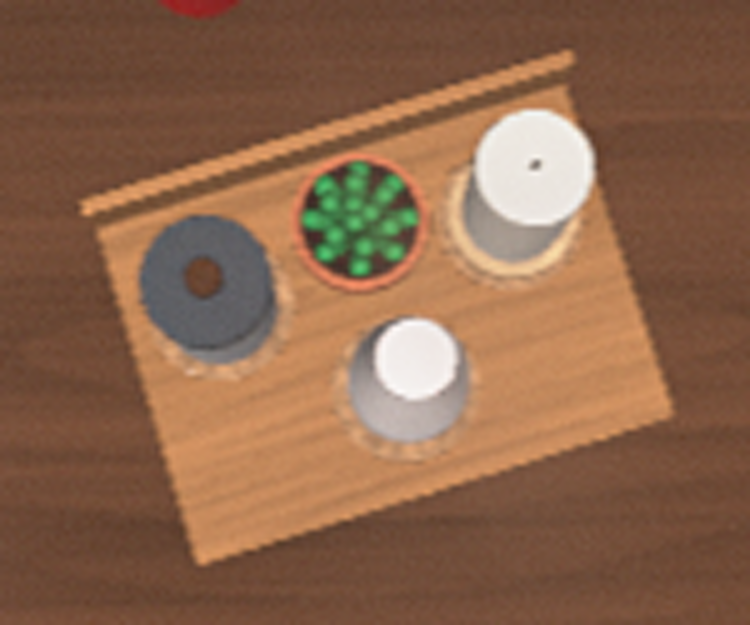

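The crop confirms the set: grey jar with knob at (203,277), vase top (415,358), candle wick (536,163) and pot (362,222). Board front corners are at (200,563) and (672,415).

```bash
python3 - <<'E'
from h import *
import pickle
d=pickle.load(open('top0.pkl','rb')); im=d['pixels']
hsv=cv2.cvtColor(im,cv2.COLOR_RGB2HSV); H,S,V=[hsv[:,:,i].astype(int) for i in range(3)]
f=lambda x,y:(185+(x-2)/5,130+(y-2)/5)
A,B=onz(d,[f(200,563),f(672,415)],15)[:,:2]
print('front corners',A,B,np.linalg.norm(A-B))
ey=(A-B)/np.linalg.norm(A-B); ex=np.array([ey[1],-ey[0]]); O=(A+B)/2+85*ex
print('stand',O,np.degrees(np.arctan2(ex[1],ex[0])))
for n,(a,b) in dict(front=(-36,0),left=(25,70),right=(25,-70),pot=(35,0)).items(): print(n,(O+a*ex+b*ey).round(1))
def blob(mask,p,z,n):
    k,lab,st,ce=cv2.connectedComponentsWithStats(mask.astype(np.uint8)); l=lab[p[1],p[0]]
    c=cv2.findContours((lab==l).astype(np.uint8),0,1)[0][0].reshape(-1,2)
    P=onz(d,c,z)[:,:2].astype(np.float32); print(n,ce[l].round(1),'mean->',onz(d,ce[l],z)[0].round(1),'circle',np.round(cv2.minEnclosingCircle(P)[0],1),2*cv2.minEnclosingCircle(P)[1])
bright=(V>215)&(S<40)
blob(bright,(285,163),138,'candle'); blob(bright,(268,201),163,'vase')
print('knob',onz(d,f(203,277),124),'wick',onz(d,f(536,163),147),'pot',onz(d,f(362,222),75))
blob((V<112)&(S<70)&(H>90),(217,187),110,'lid')
# red jars, mug, remote
for n,p,z in(('redA',(203,283),106),('redB',(222,109),106),('remote',(269,278),18),('mugrim',(157,125),90)): print(n,onz(d,p,z)[0].round())
E
```

```text
front corners [464.8646628   76.32209214] [ 527.23120031 -140.5488104 ] 225.66030526064733
stand [577.73720648  -8.62160819] 16.04388493815654
front [543.1 -18.6]
left [582.4  65.6]
right [621.1 -69. ]
pot [611.4   1.1]
candle [291.5 163.1] mean-> [620.1 -69.2 138. ] circle [620.1 -69.2] 46.499629974365234
vase [267.7 201.4] mean-> [542.1 -18.8 163. ] circle [542.  -18.8] 30.873689651489258
knob [[580.83987453  64.85723584 124.        ]] wick [[620.13670211 -69.03832741 147.        ]] pot [[ 6.09933557e+02 -3.24651230e-01  7.50000000e+01]]
lid [225.9 186.2] mean-> [580.2  64.5 110. ] circle [579.8  62.6] 57.833282470703125
redA [385. 114. 106.]
redB [747.  71. 106.]
remote [383. -22.  18.]
mugrim [720. 214.  90.]
```

The measurements agree with each other: the ornaments sit on the coasters predicted by the stand pose, and the sizes match. I turn the tool to yaw 180° so that tool x = −X and tool y = +Y, then go above the vase.

```bash
python3 -m handwheel '[{"offset":[0,0,0],"roll":-1},{"offset":[0,0,0],"roll":-1},{"offset":[0,0,0],"roll":-1},{"offset":[0,0,0],"roll":-0.38},{"offset":[0,0,0],"roll":0}]' 0.7 15
python3 -m handwheel '[{"offset":[-0.75,-1,0],"roll":0},{"offset":[-0.75,-1,0],"roll":0},{"offset":[-0.75,-1,0],"roll":0},{"offset":[-0.75,-1,0],"roll":0},{"offset":[-0.75,-1,0],"roll":0},{"offset":[-0.75,-1,0],"roll":0},{"offset":[-0.75,-1,0],"roll":0},{"offset":[-0.75,-1,0],"roll":0},{"offset":[-0.75,-1,0],"roll":0},{"offset":[-0.75,-1,0],"roll":0}]'
python3 -m handwheel '[{"offset":[-0.75,-1,0],"roll":0},{"offset":[-0.75,-1,0],"roll":0},{"offset":[-0.75,-1,0],"roll":0},{"offset":[-0.75,-1,0],"roll":0},{"offset":[-0.75,-1,0],"roll":0},{"offset":[-0.75,-1,0],"roll":0},{"offset":[-0.75,-1,0],"roll":0},{"offset":[-0.75,-1,0],"roll":0},{"offset":[-0.75,-1,0],"roll":0},{"offset":[-0.75,-1,0],"roll":0}]'
python3 -m handwheel '[{"offset":[-0.75,-1,0],"roll":0},{"offset":[-0.75,-1,0],"roll":0},{"offset":[-0.75,-1,0],"roll":0},{"offset":[-0.75,-1,0],"roll":0},{"offset":[-0.75,-1,0],"roll":0},{"offset":[-0.75,-1,0],"roll":0},{"offset":[0,0,0],"roll":0},{"offset":[0,0,0],"roll":0},{"offset":[0,0,0],"roll":0}]'
```

```text
time: 0.52
ee_pos: [152.5, 502.3, 263.4]
eef_rot: [-3.141, -0.0, -3.14]
force: [0.5, 0.5, -0.5]
opening: 61.8
grasp_force: 0.0
time: 1.35
ee_pos: [303.0, 301.3, 263.6]
eef_rot: [-3.142, -0.0, 3.14]
force: [0.1, 0.1, -0.1]
opening: 61.8
grasp_force: 0.0
time: 2.18
ee_pos: [453.1, 101.3, 263.6]
eef_rot: [3.142, -0.0, 3.14]
force: [0.6, 0.0, -0.4]
opening: 61.3
grasp_force: 0.0
time: 2.93
ee_pos: [542.2, -17.1, 263.5]
eef_rot: [3.141, -0.001, 3.141]
force: [-0.9, -0.4, 0.4]
opening: 61.9
grasp_force: 0.0
```

```bash
python3 - <<'E'
from h import *
d=snap('wrist');save(d,'w1.png',s=1.4)
print(d['C'],proj(d,[[542,-18.8,163],[620,-69,138],[581,65,124],[610,0,75]]).round()*1.4)
hsv=cv2.cvtColor(d['pixels'],cv2.COLOR_RGB2HSV).astype(int)
k,l,st,ce=cv2.connectedComponentsWithStats(((hsv[:,:,2]>215)&(hsv[:,:,1]<40)).astype(np.uint8))
for s,c in zip(st[1:],ce[1:]):
    if s[4]>200: print(s,c,onz(d,c,163)[0],onz(d,c,138)[0])
E
```

```text
[464.86114912 -17.19307156 383.8484883 ] [[347.2 277.2]
 [268.8 380.8]
 [480.2 315. ]
 [373.8 323.4]]
[ 225  138   50   80 2794] [249.02648533 176.57408733] [525.92545331 -18.37361325 163.        ] [532.83791903 -18.5072503  138.        ]
[ 180  205   44   89 2332] [203.26801029 250.07975986] [584.80526189 -53.81888592 163.        ] [598.38290891 -57.96492    138.        ]
```

View pics/w1.png

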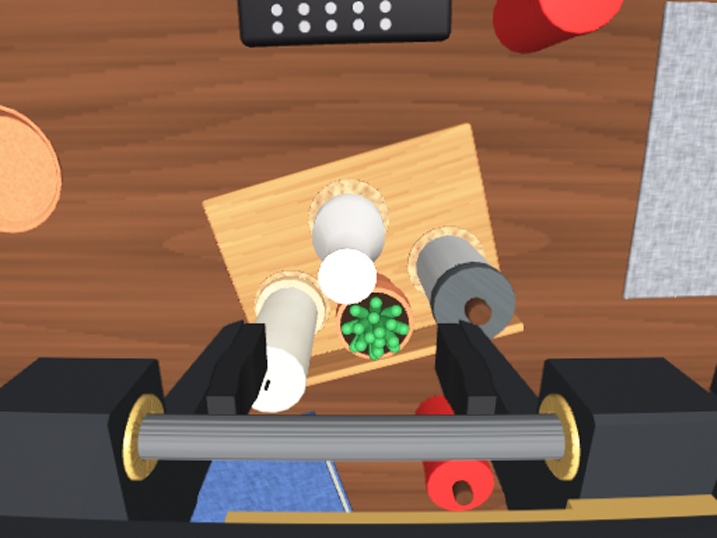

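The wrist view (1.4x pixels) shows the vase lip at (347,277), exactly where my estimate projects. The jar knob at (479,312) and pot at (375,325) agree too. I lower onto the neck and grip.

```bash
python3 -m handwheel '[{"offset":[0,-0.08,1],"roll":0},{"offset":[0,0,1],"roll":0},{"offset":[0,0,1],"roll":0},{"offset":[0,0,1],"roll":0},{"offset":[0,0,1],"roll":0},{"offset":[0,0,0.7],"roll":0},{"offset":[0,0,0.5],"roll":0},{"offset":[0,0,0],"roll":0},{"offset":[0,0,0],"roll":0}]'
python3 -m handwheel '[{"offset":[0,0,0],"roll":0},{"offset":[0,0,0],"roll":0},{"offset":[0,0,0],"roll":0},{"offset":[0,0,0],"roll":0},{"offset":[0,0,0],"roll":0},{"offset":[0,0,0],"roll":0},{"offset":[0,0,0],"roll":0},{"offset":[0,0,0],"roll":0},{"offset":[0,0,0],"roll":0},{"offset":[0,0,0],"roll":0}]' 0 20
```

```text
time: 3.73
ee_pos: [542.6, -18.8, 140.2]
eef_rot: [-3.142, 0.0, -3.141]
force: [-0.1, 0.3, -1.2]
opening: 61.5
grasp_force: 0.0
time: 4.57
ee_pos: [542.8, -19.2, 140.0]
eef_rot: [-3.141, 0.001, -3.141]
force: [-1.3, 0.7, 5.1]
opening: 28.4
grasp_force: 19.1
```

```bash
python3 -m handwheel '[{"offset":[0,0,-0.25],"roll":0},{"offset":[0,0,-0.5],"roll":0},{"offset":[0,0,-0.75],"roll":0},{"offset":[0,0,-1],"roll":0},{"offset":[0,0,-1],"roll":0},{"offset":[0,0,-1],"roll":0},{"offset":[0,0,-0.8],"roll":0},{"offset":[0,0,-0.5],"roll":0},{"offset":[0,0,-0.2],"roll":0},{"offset":[0,0,0],"roll":0}]'
python3 -m handwheel '[{"offset":[0.1,0.25,0],"roll":0},{"offset":[0.21,0.5,0],"roll":0},{"offset":[0.31,0.75,0],"roll":0},{"offset":[0.42,1,0],"roll":0},{"offset":[0.42,1,0],"roll":0},{"offset":[0.42,1,0],"roll":0},{"offset":[0.42,1,0],"roll":0},{"offset":[0.42,1,0],"roll":0},{"offset":[0.42,1,0],"roll":0},{"offset":[0.42,1,0],"roll":0}]'
python3 -m handwheel '[{"offset":[0.42,1,0],"roll":0},{"offset":[0.42,1,0],"roll":0},{"offset":[0.42,1,0],"roll":0},{"offset":[0.42,1,0],"roll":0},{"offset":[0.42,1,0],"roll":0},{"offset":[0.42,1,0],"roll":0},{"offset":[0.31,0.75,0],"roll":0},{"offset":[0.21,0.5,0],"roll":0},{"offset":[0,0,0],"roll":0},{"offset":[0,0,0],"roll":0}]'
```

```text
time: 5.4
ee_pos: [542.7, -19.2, 260.2]
eef_rot: [-3.141, 0.001, -3.141]
force: [0.5, -0.2, -2.6]
opening: 27.9
grasp_force: 19.8
time: 6.23
ee_pos: [470.0, 152.4, 258.9]
eef_rot: [3.142, -0.002, -3.141]
force: [0.0, 0.2, -3.0]
opening: 28.5
grasp_force: 19.8
time: 7.07
ee_pos: [410.2, 295.8, 259.3]
eef_rot: [-3.141, -0.001, -3.14]
force: [-0.3, -0.1, -1.9]
opening: 28.3
grasp_force: 19.8
```

```bash
python3 -m handwheel '[{"offset":[0,0,0.5],"roll":0},{"offset":[0,0,1],"roll":0},{"offset":[0,0,1],"roll":0},{"offset":[0,0,1],"roll":0},{"offset":[0,0,1],"roll":0},{"offset":[0,0,1],"roll":0},{"offset":[0,0,0.5],"roll":0},{"offset":[0,0,0.3],"roll":0},{"offset":[0,0,0.2],"roll":0},{"offset":[0,0,0],"roll":0}]'
python3 -m handwheel '[{"offset":[0,0,0.1],"roll":0},{"offset":[0,0,0],"roll":0},{"offset":[0,0,0],"roll":0}]'
```

```text
time: 7.9
ee_pos: [410.8, 295.6, 129.6]
eef_rot: [-3.141, -0.0, 3.141]
force: [-0.9, 0.2, -1.9]
opening: 28.3
grasp_force: 19.8
time: 8.15
ee_pos: [410.8, 295.9, 128.2]
eef_rot: [3.141, 0.001, -3.141]
force: [1.1, -0.1, -2.1]
opening: 28.5
grasp_force: 19.8
```

```bash
python3 -m handwheel '[{"offset":[0,0,0.05],"roll":0},{"offset":[0,0,0.05],"roll":0},{"offset":[0,0,0],"roll":0},{"offset":[0,0,0],"roll":0}]'
python3 -m handwheel '[{"offset":[0,0,0],"roll":0},{"offset":[0,0,0],"roll":0},{"offset":[0,0,0],"roll":0},{"offset":[0,0,0],"roll":0},{"offset":[0,0,0],"roll":0},{"offset":[0,0,0],"roll":0}]' 0.7
python3 -m handwheel '[{"offset":[0,0,-0.5],"roll":0},{"offset":[0,0,-1],"roll":0},{"offset":[0,0,-1],"roll":0},{"offset":[0,0,-1],"roll":0},{"offset":[0,0,-1],"roll":0},{"offset":[0,0,-1],"roll":0},{"offset":[0,0,-1],"roll":0},{"offset":[0,0,0],"roll":0},{"offset":[0,0,0],"roll":0}]'
```

```text
time: 8.48
ee_pos: [410.8, 295.9, 126.1]
eef_rot: [3.141, 0.001, -3.141]
force: [-0.6, -0.0, 1.9]
opening: 28.1
grasp_force: 19.4
time: 8.98
ee_pos: [410.6, 295.8, 125.7]
eef_rot: [-3.142, -0.0, -3.141]
force: [-0.4, 0.6, -0.6]
opening: 61.8
grasp_force: 0.0
time: 9.73
ee_pos: [410.7, 295.9, 256.7]
eef_rot: [3.141, 0.002, -3.141]
force: [-1.2, 0.6, -0.5]
opening: 61.8
grasp_force: 0.0
```

```bash
python3 -m handwheel '[{"offset":[-0.71,-0.96,0],"roll":0},{"offset":[-0.71,-0.96,0],"roll":0},{"offset":[-0.71,-0.96,0],"roll":0},{"offset":[-0.71,-0.96,0],"roll":0},{"offset":[-0.71,-0.96,0],"roll":0},{"offset":[-0.71,-0.96,0],"roll":0},{"offset":[-0.71,-0.96,0],"roll":0},{"offset":[-0.71,-0.96,0],"roll":0},{"offset":[-0.71,-0.96,0],"roll":0},{"offset":[-0.71,-0.96,0],"roll":0}]' 1
python3 -m handwheel '[{"offset":[-0.71,-0.96,0],"roll":0},{"offset":[-0.71,-0.96,0],"roll":0},{"offset":[0,-0.03,1],"roll":0},{"offset":[0,0,1],"roll":0},{"offset":[0,0,1],"roll":0},{"offset":[0,0,0.5],"roll":0},{"offset":[0,0,0],"roll":0},{"offset":[0,0,0],"roll":0},{"offset":[0,0,0],"roll":0}]'
```

```text
time: 10.57
ee_pos: [552.8, 102.8, 254.5]
eef_rot: [3.142, -0.002, -3.142]
force: [0.4, 0.2, 1.1]
opening: 88.4
grasp_force: 0.0
time: 11.32
ee_pos: [581.4, 64.9, 186.8]
eef_rot: [-3.141, 0.002, -3.141]
force: [0.8, 0.3, 0.5]
opening: 88.3
grasp_force: 0.0
```

Position is right, so I descend 78 mm (3.9 units) and grip the lid.

```bash
python3 -m handwheel '[{"offset":[0,0,1],"roll":0},{"offset":[0,0,1],"roll":0},{"offset":[0,0,1],"roll":0},{"offset":[0,0,0.6],"roll":0},{"offset":[0,0,0.3],"roll":0},{"offset":[0,0,0],"roll":0},{"offset":[0,0,0],"roll":0}]'
python3 -m handwheel '[{"offset":[0,0,0],"roll":0},{"offset":[0,0,0],"roll":0},{"offset":[0,0,0],"roll":0},{"offset":[0,0,0],"roll":0},{"offset":[0,0,0],"roll":0},{"offset":[0,0,0],"roll":0},{"offset":[0,0,0],"roll":0},{"offset":[0,0,0],"roll":0}]' 0 20
python3 -m handwheel '[{"offset":[0,0,-0.25],"roll":0},{"offset":[0,0,-0.5],"roll":0},{"offset":[0,0,-0.75],"roll":0},{"offset":[0,0,-1],"roll":0},{"offset":[0,0,-1],"roll":0},{"offset":[0,0,-1],"roll":0},{"offset":[0,0,-1],"roll":0},{"offset":[0,0,-1],"roll":0},{"offset":[0,0,-0.5],"roll":0},{"offset":[0,0,0],"roll":0}]'
```

```text
time: 11.9
ee_pos: [581.5, 64.8, 108.8]
eef_rot: [-3.141, 0.002, -3.141]
force: [-0.0, 0.3, -0.1]
opening: 87.8
grasp_force: 0.0
time: 12.57
ee_pos: [581.1, 64.9, 108.0]
eef_rot: [3.142, 0.0, -3.141]
force: [0.6, 0.7, 2.3]
opening: 54.5
grasp_force: 20.0
time: 13.4
ee_pos: [581.6, 64.8, 250.3]
eef_rot: [-3.141, 0.004, -3.141]
force: [0.3, -0.5, -1.9]
opening: 54.8
grasp_force: 20.0
```

```bash
python3 - <<'E'
from h import *
d=snap('scene');save(d,'s1.png',(200,60,420,260),3)
E
```

```text
(no output)
```

View pics/s1.png

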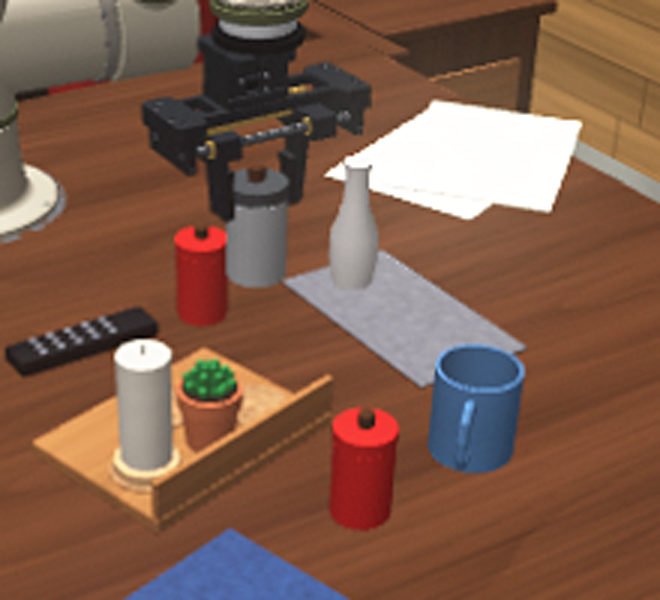

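The jar hangs upright in the gripper at (257,225) and the vase stands on the near end of the mat at (354,225). I carry the jar to the far end of the mat.

```bash
python3 -m handwheel '[{"offset":[0.04,0.25,0],"roll":0},{"offset":[0.04,0.5,0],"roll":0},{"offset":[0.04,0.75,0],"roll":0},{"offset":[0.04,1,0],"roll":0},{"offset":[0.04,1,0],"roll":0},{"offset":[0.04,1,0],"roll":0},{"offset":[0.04,1,0],"roll":0},{"offset":[0.04,1,0],"roll":0},{"offset":[0.04,1,0],"roll":0},{"offset":[0.04,1,0],"roll":0}]'
python3 -m handwheel '[{"offset":[0.04,1,0],"roll":0},{"offset":[0.04,1,0],"roll":0},{"offset":[0.04,0.75,0],"roll":0},{"offset":[0.04,0.5,0],"roll":0},{"offset":[0,0.1,0],"roll":0},{"offset":[0,0,0.5],"roll":0},{"offset":[0,0,1],"roll":0},{"offset":[0,0,1],"roll":0},{"offset":[0,0,1],"roll":0},{"offset":[0,0,1],"roll":0}]'
python3 -m handwheel '[{"offset":[0,0,1],"roll":0},{"offset":[0,0,1],"roll":0},{"offset":[0,0,0.5],"roll":0},{"offset":[0,0,0.3],"roll":0},{"offset":[0,0,0.2],"roll":0},{"offset":[0,0,0],"roll":0},{"offset":[0,0,0],"roll":0},{"offset":[0,0,0],"roll":0}]'
```

```text
time: 14.28
ee_pos: [572.2, 236.7, 246.5]
eef_rot: [-3.141, -0.002, -3.141]
force: [0.1, 0.9, -2.4]
opening: 55.3
grasp_force: 20.0
time: 15.12
ee_pos: [569.7, 300.6, 156.0]
eef_rot: [-3.141, -0.001, 3.141]
force: [0.4, 0.6, -2.1]
opening: 54.9
grasp_force: 20.0
time: 15.78
ee_pos: [570.2, 301.9, 98.8]
eef_rot: [3.141, 0.002, -3.141]
force: [0.2, -0.5, -1.0]
opening: 54.9
grasp_force: 20.0
```

```bash
python3 -m handwheel '[{"offset":[0,0,0.1],"roll":0},{"offset":[0,0,0.06],"roll":0},{"offset":[0,0,0],"roll":0},{"offset":[0,0,0],"roll":0}]'
python3 -m handwheel '[{"offset":[0,0,0.04],"roll":0},{"offset":[0,0,0],"roll":0},{"offset":[0,0,0],"roll":0}]'
```

```text
time: 16.12
ee_pos: [569.8, 301.8, 94.5]
eef_rot: [-3.142, -0.0, -3.141]
force: [0.2, 0.5, -2.0]
opening: 54.6
grasp_force: 20.0
time: 16.37
ee_pos: [569.9, 301.9, 94.0]
eef_rot: [3.141, 0.001, -3.141]
force: [0.2, 0.5, 0.0]
opening: 54.9
grasp_force: 20.0
```

```bash
python3 -m handwheel '[{"offset":[0,0,0],"roll":0},{"offset":[0,0,0],"roll":0},{"offset":[0,0,0],"roll":0},{"offset":[0,0,0],"roll":0},{"offset":[0,0,0],"roll":0},{"offset":[0,0,0],"roll":0}]' 1
python3 -m handwheel '[{"offset":[0,0,-0.5],"roll":0},{"offset":[0,0,-1],"roll":0},{"offset":[0,0,-1],"roll":0},{"offset":[0,0,-1],"roll":0},{"offset":[0,0,-1],"roll":0},{"offset":[0,0,-1],"roll":0},{"offset":[0,0,-1],"roll":0},{"offset":[0,0,-1],"roll":0}]'
python3 -m handwheel '[{"offset":[-0.13,-1,0],"roll":0},{"offset":[-0.13,-1,0],"roll":0},{"offset":[-0.13,-1,0],"roll":0},{"offset":[-0.13,-1,0],"roll":0},{"offset":[-0.13,-1,0],"roll":0},{"offset":[-0.13,-1,0],"roll":0},{"offset":[-0.13,-1,0],"roll":0},{"offset":[-0.13,-1,0],"roll":0},{"offset":[-0.13,-1,0],"roll":0},{"offset":[-0.13,-1,0],"roll":0}]'
python3 -m handwheel '[{"offset":[-0.13,-1,0],"roll":0},{"offset":[-0.13,-1,0],"roll":0},{"offset":[-0.13,-1,0],"roll":0},{"offset":[-0.13,-1,0],"roll":0},{"offset":[-0.13,-1,0],"roll":0},{"offset":[-0.13,-1,0],"roll":0},{"offset":[-0.13,-1,0],"roll":0},{"offset":[-0.13,-1,0],"roll":0},{"offset":[-0.08,-0.5,0],"roll":0},{"offset":[0,0,0],"roll":0}]'
python3 -m handwheel '[{"offset":[0,0,0],"roll":0},{"offset":[0,0,0],"roll":0}]'
```

```text
time: 16.87
ee_pos: [569.8, 301.8, 93.7]
eef_rot: [3.142, 0.0, -3.141]
force: [0.2, -0.6, -0.3]
opening: 88.3
grasp_force: 0.0
time: 17.53
ee_pos: [569.6, 301.8, 245.7]
eef_rot: [3.141, 0.001, -3.141]
force: [-0.0, 0.5, 0.9]
opening: 88.5
grasp_force: 0.0
time: 18.37
ee_pos: [595.8, 100.9, 244.7]
eef_rot: [-3.142, 0.001, -3.141]
force: [0.8, 0.9, 0.4]
opening: 87.9
grasp_force: 0.0
time: 19.2
ee_pos: [618.3, -69.9, 244.1]
eef_rot: [-3.141, 0.0, 3.14]
force: [-0.7, 0.7, -0.8]
opening: 87.9
grasp_force: 0.0
time: 19.37
ee_pos: [618.2, -67.1, 244.0]
eef_rot: [3.141, 0.0, -3.141]
force: [0.3, -0.3, 0.4]
opening: 88.3
grasp_force: 0.0
```

Correct by +2 mm in x and −2 mm in y, descend 120 mm (6 units), then grip the candle.

```bash
python3 -m handwheel '[{"offset":[-0.1,-0.1,1],"roll":0},{"offset":[0,0,1],"roll":0},{"offset":[0,0,1],"roll":0},{"offset":[0,0,1],"roll":0},{"offset":[0,0,1],"roll":0},{"offset":[0,0,0.6],"roll":0},{"offset":[0,0,0.4],"roll":0},{"offset":[0,0,0],"roll":0},{"offset":[0,0,0],"roll":0}]'
python3 -m handwheel '[{"offset":[0,0,0],"roll":0},{"offset":[0,0,0],"roll":0},{"offset":[0,0,0],"roll":0},{"offset":[0,0,0],"roll":0},{"offset":[0,0,0],"roll":0},{"offset":[0,0,0],"roll":0},{"offset":[0,0,0],"roll":0},{"offset":[0,0,0],"roll":0},{"offset":[0,0,0],"roll":0}]' 0 20
python3 -m handwheel '[{"offset":[0,0,-0.25],"roll":0},{"offset":[0,0,-0.5],"roll":0},{"offset":[0,0,-0.75],"roll":0},{"offset":[0,0,-1],"roll":0},{"offset":[0,0,-1],"roll":0},{"offset":[0,0,-1],"roll":0},{"offset":[0,0,-0.8],"roll":0},{"offset":[0,0,-0.5],"roll":0},{"offset":[0,0,-0.2],"roll":0},{"offset":[0,0,0],"roll":0}]'
```

```text
time: 20.12
ee_pos: [620.5, -69.9, 124.4]
eef_rot: [-3.141, 0.001, -3.141]
force: [-1.5, -0.3, -0.2]
opening: 88.2
grasp_force: 0.0
time: 20.87
ee_pos: [620.3, -70.1, 123.8]
eef_rot: [3.141, 0.0, -3.141]
force: [-0.1, 2.0, 2.1]
opening: 47.1
grasp_force: 20.0
time: 21.7
ee_pos: [620.3, -70.2, 244.3]
eef_rot: [-3.141, 0.001, -3.141]
force: [-0.1, 0.9, -3.7]
opening: 47.6
grasp_force: 20.0
```

```bash
python3 -m handwheel '[{"offset":[0.09,0.25,0],"roll":0},{"offset":[0.17,0.5,0],"roll":0},{"offset":[0.26,0.75,0],"roll":0},{"offset":[0.35,1,0],"roll":0},{"offset":[0.35,1,0],"roll":0},{"offset":[0.35,1,0],"roll":0},{"offset":[0.35,1,0],"roll":0},{"offset":[0.35,1,0],"roll":0},{"offset":[0.35,1,0],"roll":0},{"offset":[0.35,1,0],"roll":0}]'
python3 -m handwheel '[{"offset":[0.35,1,0],"roll":0},{"offset":[0.35,1,0],"roll":0},{"offset":[0.35,1,0],"roll":0},{"offset":[0.35,1,0],"roll":0},{"offset":[0.35,1,0],"roll":0},{"offset":[0.35,1,0],"roll":0},{"offset":[0.35,1,0],"roll":0},{"offset":[0.35,1,0],"roll":0},{"offset":[0.35,1,0],"roll":0},{"offset":[0.2,0.5,0],"roll":0}]'
python3 -m handwheel '[{"offset":[0.1,0.25,0],"roll":0},{"offset":[0.1,0.25,0],"roll":0},{"offset":[0,0,0],"roll":0},{"offset":[0,0,0],"roll":0},{"offset":[0,0,0.5],"roll":0},{"offset":[0,0,1],"roll":0},{"offset":[0,0,1],"roll":0}]'
```

```text
time: 22.53
ee_pos: [559.4, 102.1, 243.3]
eef_rot: [3.141, -0.001, -3.141]
force: [1.0, -0.4, -2.8]
opening: 47.3
grasp_force: 20.0
time: 23.37
ee_pos: [491.7, 292.5, 243.3]
eef_rot: [3.141, -0.001, -3.139]
force: [-1.0, 0.4, -3.0]
opening: 47.7
grasp_force: 20.0
time: 23.95
ee_pos: [490.2, 299.1, 192.8]
eef_rot: [3.141, 0.001, 3.141]
force: [-0.5, 0.4, -4.1]
opening: 47.3
grasp_force: 20.0
```

```bash
python3 -m handwheel '[{"offset":[0,0,1],"roll":0},{"offset":[0,0,1],"roll":0},{"offset":[0,0,1],"roll":0},{"offset":[0,0,0.5],"roll":0},{"offset":[0,0,0.3],"roll":0},{"offset":[0,0,0.2],"roll":0},{"offset":[0,0,0],"roll":0},{"offset":[0,0,0],"roll":0},{"offset":[0,0,0],"roll":0}]'
python3 -m handwheel '[{"offset":[0,0,0.1],"roll":0},{"offset":[0,0,0],"roll":0},{"offset":[0,0,0],"roll":0}]'
```

```text
time: 24.7
ee_pos: [490.2, 299.9, 114.6]
eef_rot: [3.141, 0.002, -3.141]
force: [0.1, 0.1, -4.1]
opening: 47.7
grasp_force: 20.0
time: 24.95
ee_pos: [489.8, 299.8, 111.9]
eef_rot: [3.142, 0.0, -3.141]
force: [0.1, 0.3, -3.7]
opening: 47.5
grasp_force: 20.0
```

```bash
python3 -m handwheel '[{"offset":[0,0,0.06],"roll":0},{"offset":[0,0,0],"roll":0},{"offset":[0,0,0.05],"roll":0},{"offset":[0,0,0],"roll":0},{"offset":[0,0,0],"roll":0}]'
python3 -m handwheel '[{"offset":[0,0,0],"roll":0},{"offset":[0,0,0],"roll":0},{"offset":[0,0,0],"roll":0},{"offset":[0,0,0],"roll":0},{"offset":[0,0,0],"roll":0},{"offset":[0,0,0],"roll":0}]' 1
python3 -m handwheel '[{"offset":[0,0,-0.5],"roll":0},{"offset":[0,0,-1],"roll":0},{"offset":[0,0,-1],"roll":0},{"offset":[0,0,-1],"roll":0},{"offset":[0,0,-1],"roll":0},{"offset":[0,0,-1],"roll":0},{"offset":[0,0,-1],"roll":0},{"offset":[0,0,0],"roll":0}]'
python3 - <<'E'
from h import *
import pickle
d=snap('top');save(d,'top1.png',s=1.5);pickle.dump(d,open('top1.pkl','wb'))
d=snap('scene');save(d,'s2.png',(200,60,420,260),3)
E
```

```text
time: 25.37
ee_pos: [489.9, 299.9, 109.8]
eef_rot: [3.141, 0.001, -3.141]
force: [-1.3, 1.2, 0.1]
opening: 47.4
grasp_force: 20.0
time: 25.87
ee_pos: [489.8, 299.8, 109.5]
eef_rot: [-3.142, -0.0, -3.141]
force: [-0.1, -0.5, -0.9]
opening: 85.3
grasp_force: 0.0
time: 26.53
ee_pos: [490.8, 300.3, 244.2]
eef_rot: [3.139, 0.007, -3.141]
force: [0.5, -0.2, 1.4]
opening: 88.2
grasp_force: 0.0
```

View pics/s2.png

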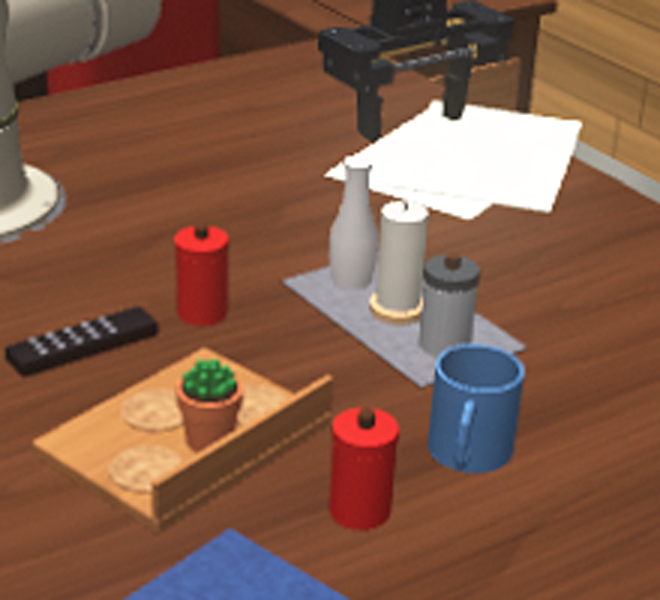

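All three stand upright on the mat: vase (354,225), candle (401,260), jar (449,305). The pot is untouched at (210,405). I go to the pot, keeping yaw at 180°, since the finger corners stay about 16 mm short of the back strip.

```bash
python3 -m handwheel '[{"offset":[-0.4,-1,0],"roll":0},{"offset":[-0.4,-1,0],"roll":0},{"offset":[-0.4,-1,0],"roll":0},{"offset":[-0.4,-1,0],"roll":0},{"offset":[-0.4,-1,0],"roll":0},{"offset":[-0.4,-1,0],"roll":0},{"offset":[-0.4,-1,0],"roll":0},{"offset":[-0.4,-1,0],"roll":0},{"offset":[-0.4,-1,0],"roll":0},{"offset":[-0.4,-1,0],"roll":0}]'
python3 -m handwheel '[{"offset":[-0.4,-1,0],"roll":0},{"offset":[-0.4,-1,0],"roll":0},{"offset":[-0.4,-1,0],"roll":0},{"offset":[-0.4,-1,0],"roll":0},{"offset":[-0.4,-1,0],"roll":0},{"offset":[0,0,1],"roll":0},{"offset":[0,0,1],"roll":0},{"offset":[0,0,0],"roll":0},{"offset":[0,0,0],"roll":0}]'
python3 - <<'E'
from h import *
import pickle
d=pickle.load(open('top1.pkl','rb')); hsv=cv2.cvtColor(d['pixels'],cv2.COLOR_RGB2HSV).astype(int)
print('pot pred px',proj(d,[610.5,0,75]))
m=((hsv[:,:,0]>45)&(hsv[:,:,0]<80)&(hsv[:,:,1]>90)).astype(np.uint8); m[:,:200]=0
k,l,st,ce=cv2.connectedComponentsWithStats(m); i=1+st[1:,4].argmax(); print(st[i],ce[i],onz(d,ce[i],92),onz(d,ce[i],85))
d=snap('wrist');save(d,'w2.png',s=1.4); print(proj(d,[610.5,0,75])*1.4)
E
```

```text
time: 27.47
ee_pos: [569.6, 98.8, 238.1]
eef_rot: [3.141, -0.003, -3.142]
force: [0.1, 0.1, -1.0]
opening: 87.9
grasp_force: 0.0
time: 28.22
ee_pos: [609.2, -0.1, 198.2]
eef_rot: [3.141, -0.003, -3.141]
force: [0.9, 0.1, 1.2]
opening: 88.6
grasp_force: 0.0
pot pred px [[256.84336909 173.74412568]]
[246 163  22  22 282] [255.96808511 173.41489362] [[608.43794822   1.95617023  92.        ]] [[609.60093078   1.92081103  85.        ]]
[[351.24121687 266.91727993]]
```

View pics/w2.png

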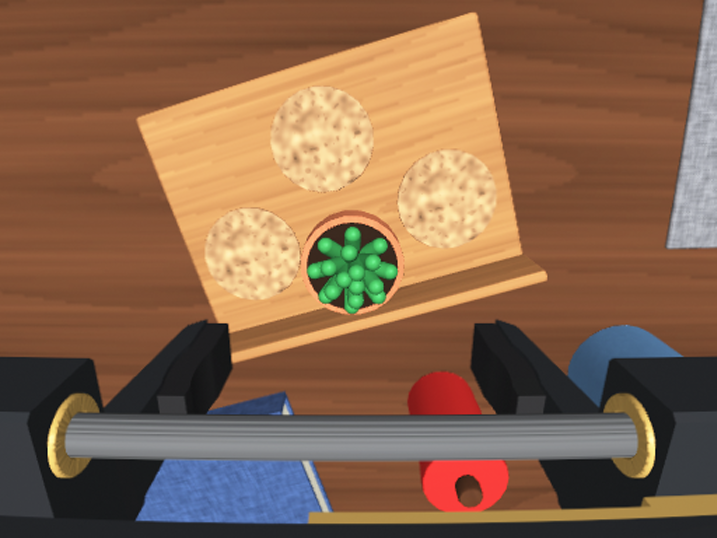

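The pot collar is centred at (353,266) against a predicted (351,267). I descend 126 mm and grip the collar.

```bash
python3 -m handwheel '[{"offset":[-0.07,0.05,1],"roll":0},{"offset":[0,0,1],"roll":0},{"offset":[0,0,1],"roll":0},{"offset":[0,0,1],"roll":0},{"offset":[0,0,1],"roll":0},{"offset":[0,0,0.8],"roll":0},{"offset":[0,0,0.4],"roll":0},{"offset":[0,0,0.1],"roll":0},{"offset":[0,0,0],"roll":0},{"offset":[0,0,0],"roll":0}]'
python3 -m handwheel '[{"offset":[0,0,0],"roll":0},{"offset":[0,0,0],"roll":0},{"offset":[0,0,0],"roll":0},{"offset":[0,0,0],"roll":0},{"offset":[0,0,0],"roll":0},{"offset":[0,0,0],"roll":0},{"offset":[0,0,0],"roll":0},{"offset":[0,0,0],"roll":0}]' 0 20
python3 -m handwheel '[{"offset":[0,0,-0.25],"roll":0},{"offset":[0,0,-0.5],"roll":0},{"offset":[0,0,-0.75],"roll":0},{"offset":[0,0,-1],"roll":0},{"offset":[0,0,-1],"roll":0},{"offset":[0,0,-0.75],"roll":0},{"offset":[0,0,-0.5],"roll":0},{"offset":[0,0,-0.25],"roll":0},{"offset":[0,0,0],"roll":0},{"offset":[0,0,0],"roll":0}]'
python3 - <<'E'
from h import *
# coaster centres seen from w2: rebuild camera from pose then
s=ctrl.state(); d=ctrl.snapshot('wrist')
T=np.eye(4);T[:3,:3]=R.from_euler('xyz',[3.141,-.003,-3.141]).as_matrix();T[:3,3]=[609.2,-.1,198.2]
M=T@np.array(d['hand_eye']);d['Rwc']=M[:3,:3];d['C']=M[:3,3]
print(onz(d,np.array([(322,138.5),(447,198),(252,253.5)])/1.4,18).round(1), onz(d,np.array([353,266])/1.4,75).round(1))
E
```

```text
time: 29.1
ee_pos: [611.9, 0.8, 74.9]
eef_rot: [-3.141, 0.002, -3.141]
force: [0.2, -0.2, 0.2]
opening: 88.1
grasp_force: 0.0
time: 29.77
ee_pos: [611.3, 0.7, 73.7]
eef_rot: [-3.141, 0.0, -3.141]
force: [-0.2, -0.6, 2.6]
opening: 58.0
grasp_force: 20.0
time: 30.6
ee_pos: [610.9, 0.9, 172.9]
eef_rot: [3.141, -0.001, -3.141]
force: [0.3, -0.6, -2.9]
opening: 57.9
grasp_force: 20.0
[[541.3 -19.1  18. ]
 [580.   64.6  18. ]
 [619.1 -69.4  18. ]] [[610.   1.  75.]]
```

```bash
python3 -m handwheel '[{"offset":[0.09,-0.25,0],"roll":0},{"offset":[0.18,-0.5,0],"roll":0},{"offset":[0.27,-0.75,0],"roll":0},{"offset":[0.36,-1,0],"roll":0},{"offset":[0.36,-1,0],"roll":0},{"offset":[0.36,-1,0],"roll":0},{"offset":[0.36,-1,0],"roll":0},{"offset":[0.36,-1,0],"roll":0},{"offset":[0.36,-1,0],"roll":0},{"offset":[0.36,-1,0],"roll":0}]'
python3 -m handwheel '[{"offset":[0.36,-1,0],"roll":0},{"offset":[0.36,-1,0],"roll":0},{"offset":[0.36,-1,0],"roll":0},{"offset":[0.36,-1,0],"roll":0},{"offset":[0.36,-1,0],"roll":0},{"offset":[0.36,-1,0],"roll":0},{"offset":[0.27,-0.75,0],"roll":0},{"offset":[0.18,-0.5,0],"roll":0},{"offset":[0,0,0],"roll":0},{"offset":[0,0,0],"roll":0}]'
python3 -m handwheel '[{"offset":[0,0,0.5],"roll":0},{"offset":[0,0,1],"roll":0},{"offset":[0,0,1],"roll":0},{"offset":[0,0,1],"roll":0},{"offset":[0,0,0.6],"roll":0},{"offset":[0,0,0.4],"roll":0},{"offset":[0,0,0.2],"roll":0},{"offset":[0,0,0],"roll":0},{"offset":[0,0,0],"roll":0}]'
```

```text
time: 31.48
ee_pos: [549.0, -170.9, 173.2]
eef_rot: [3.141, -0.001, 3.141]
force: [0.3, -0.4, -2.0]
opening: 58.3
grasp_force: 20.0
time: 32.32
ee_pos: [497.6, -314.2, 173.3]
eef_rot: [3.141, -0.0, 3.141]
force: [0.4, 0.2, -2.8]
opening: 58.2
grasp_force: 20.0
time: 33.07
ee_pos: [498.2, -314.3, 80.2]
eef_rot: [-3.141, 0.001, -3.141]
force: [0.5, -0.5, -3.2]
opening: 58.4
grasp_force: 20.0
```

```bash
python3 -m handwheel '[{"offset":[0,0,0.4],"roll":0},{"offset":[0,0,0.2],"roll":0},{"offset":[0,0,0.1],"roll":0},{"offset":[0,0,0],"roll":0},{"offset":[0,0,0],"roll":0}]'
python3 -m handwheel '[{"offset":[0,0,0.05],"roll":0},{"offset":[0,0,0],"roll":0},{"offset":[0,0,0],"roll":0}]'
```

```text
time: 33.48
ee_pos: [497.9, -314.3, 65.5]
eef_rot: [-3.142, 0.0, -3.142]
force: [-0.1, -0.0, -1.9]
opening: 58.2
grasp_force: 20.0
time: 33.73
ee_pos: [497.9, -314.2, 64.6]
eef_rot: [-3.141, 0.0, -3.141]
force: [0.3, -0.1, -3.3]
opening: 58.4
grasp_force: 20.0
```

```bash
python3 -m handwheel '[{"offset":[0,0,0.05],"roll":0},{"offset":[0,0,0],"roll":0},{"offset":[0,0,0],"roll":0}]'
python3 -m handwheel '[{"offset":[0,0,0],"roll":0},{"offset":[0,0,0],"roll":0},{"offset":[0,0,0],"roll":0},{"offset":[0,0,0],"roll":0},{"offset":[0,0,0],"roll":0},{"offset":[0,0,0],"roll":0}]' 1
python3 -m handwheel '[{"offset":[0,0,-0.5],"roll":0},{"offset":[0,0,-1],"roll":0},{"offset":[0,0,-1],"roll":0},{"offset":[0,0,-1],"roll":0},{"offset":[0,0,-1],"roll":0},{"offset":[0,0,-1],"roll":0},{"offset":[0,0,-1],"roll":0},{"offset":[0,0,-1],"roll":0},{"offset":[0,0,-1],"roll":0},{"offset":[0,0,-1],"roll":0}]'
python3 -m handwheel '[{"offset":[0.5,0,-0.5],"roll":0},{"offset":[1,0.5,0],"roll":0},{"offset":[1,1,0],"roll":0},{"offset":[1,1,0],"roll":0},{"offset":[1,1,0],"roll":0},{"offset":[0,1,0],"roll":0},{"offset":[0,1,0],"roll":0},{"offset":[0,1,0],"roll":0},{"offset":[0,1,0],"roll":0},{"offset":[0,1,0],"roll":0}]'
python3 - <<'E'
from h import *
d=snap('top');save(d,'top2.png',s=1.5)
hsv=cv2.cvtColor(d['pixels'],cv2.COLOR_RGB2HSV).astype(int)
m=((hsv[:,:,0]>45)&(hsv[:,:,0]<80)&(hsv[:,:,1]>90)).astype(np.uint8)
k,l,st,ce=cv2.connectedComponentsWithStats(m); i=1+st[1:,4].argmax(); print(st[i],ce[i],onz(d,ce[i],78))
E
```

```text
time: 33.98
ee_pos: [498.0, -314.3, 63.8]
eef_rot: [-3.141, 0.0, -3.141]
force: [0.1, -0.6, 0.1]
opening: 58.2
grasp_force: 20.0
time: 34.48
ee_pos: [497.9, -314.2, 63.6]
eef_rot: [-3.142, 0.0, -3.141]
force: [-0.1, -0.5, 0.1]
opening: 88.2
grasp_force: 0.0
time: 35.32
ee_pos: [497.7, -314.0, 255.4]
eef_rot: [-3.141, 0.001, -3.141]
force: [-0.9, 0.2, -0.9]
opening: 88.0
grasp_force: 0.0
time: 36.15
ee_pos: [407.6, -143.2, 264.3]
eef_rot: [-3.141, 0.001, 3.142]
force: [0.7, 0.5, -0.2]
opening: 88.6
grasp_force: 0.0
[393 212  23  23 332] [404.06626506 222.76204819] [[ 497.19853538 -312.09459225   78.        ]]
```

View pics/top2.png

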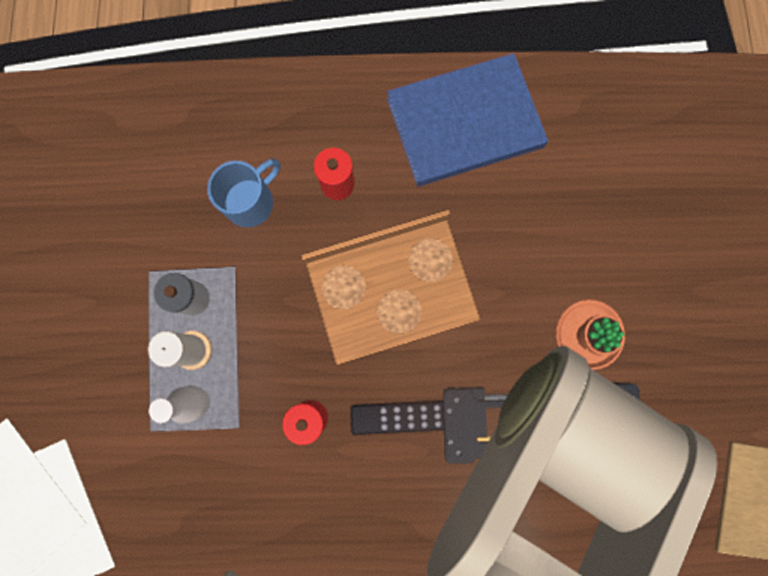

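The pot stands in the saucer at (605,335), with its plant centroid within about 2 mm of the saucer centre. Candle, vase and jar still stand on the mat. I fetch the candle first.

```bash
python3 -m handwheel '[{"offset":[-0.19,1,0],"roll":0},{"offset":[-0.19,1,0],"roll":0},{"offset":[-0.19,1,0],"roll":0},{"offset":[-0.19,1,0],"roll":0},{"offset":[-0.19,1,0],"roll":0},{"offset":[-0.19,1,0],"roll":0},{"offset":[-0.19,1,0],"roll":0},{"offset":[-0.19,1,0],"roll":0},{"offset":[-0.19,1,0],"roll":0},{"offset":[-0.19,1,0],"roll":0}]'
python3 -m handwheel '[{"offset":[-0.19,1,0],"roll":0},{"offset":[-0.19,1,0],"roll":0},{"offset":[-0.19,1,0],"roll":0},{"offset":[-0.19,1,0],"roll":0},{"offset":[-0.19,1,0],"roll":0},{"offset":[-0.19,1,0],"roll":0},{"offset":[-0.19,1,0],"roll":0},{"offset":[-0.19,1,0],"roll":0},{"offset":[-0.19,1,0],"roll":0},{"offset":[-0.19,1,0],"roll":0}]'
python3 -m handwheel '[{"offset":[-0.19,1,0],"roll":0},{"offset":[-0.13,1,0],"roll":0},{"offset":[0,0.15,0],"roll":0},{"offset":[0,0,1],"roll":0},{"offset":[0,0,1],"roll":0},{"offset":[0,0,0.5],"roll":0},{"offset":[0,0,0],"roll":0},{"offset":[0,0,0],"roll":0},{"offset":[0,0,0],"roll":0}]'
```

```text
time: 37.03
ee_pos: [446.0, 56.5, 264.2]
eef_rot: [-3.141, 0.001, -3.141]
force: [-0.1, -0.2, -0.5]
opening: 88.2
grasp_force: 0.0
time: 37.87
ee_pos: [484.1, 256.6, 264.2]
eef_rot: [3.142, 0.001, -3.141]
force: [-0.2, -0.2, 0.4]
opening: 87.9
grasp_force: 0.0
time: 38.62
ee_pos: [490.7, 298.7, 214.9]
eef_rot: [3.141, 0.002, 3.141]
force: [0.1, -0.1, 0.1]
opening: 88.2
grasp_force: 0.0
```

```bash
python3 -m handwheel '[{"offset":[0.04,0.05,1],"roll":0},{"offset":[0,0,1],"roll":0},{"offset":[0,0,1],"roll":0},{"offset":[0,0,1],"roll":0},{"offset":[0,0,0.7],"roll":0},{"offset":[0,0,0.4],"roll":0},{"offset":[0,0,0.1],"roll":0},{"offset":[0,0,0],"roll":0},{"offset":[0,0,0],"roll":0}]'
python3 -m handwheel '[{"offset":[0,0,0],"roll":0},{"offset":[0,0,0],"roll":0},{"offset":[0,0,0],"roll":0},{"offset":[0,0,0],"roll":0},{"offset":[0,0,0],"roll":0},{"offset":[0,0,0],"roll":0},{"offset":[0,0,0],"roll":0},{"offset":[0,0,0],"roll":0},{"offset":[0,0,0],"roll":0}]' 0 20
python3 -m handwheel '[{"offset":[0,0,-0.25],"roll":0},{"offset":[0,0,-0.5],"roll":0},{"offset":[0,0,-0.75],"roll":0},{"offset":[0,0,-1],"roll":0},{"offset":[0,0,-1],"roll":0},{"offset":[0,0,-1],"roll":0},{"offset":[0,0,-1],"roll":0},{"offset":[0,0,-0.8],"roll":0},{"offset":[0,0,-0.4],"roll":0},{"offset":[0,0,0],"roll":0}]'
```

```text
time: 39.37
ee_pos: [490.0, 300.0, 110.7]
eef_rot: [3.141, 0.002, -3.141]
force: [0.1, -0.0, -0.1]
opening: 87.9
grasp_force: 0.0
time: 40.12
ee_pos: [489.4, 299.9, 109.6]
eef_rot: [3.141, 0.0, -3.141]
force: [0.3, 1.3, 0.1]
opening: 47.4
grasp_force: 20.0
time: 40.95
ee_pos: [489.8, 299.9, 245.5]
eef_rot: [3.141, 0.003, -3.141]
force: [-0.0, -0.0, -2.6]
opening: 47.8
grasp_force: 20.0
```

```bash
python3 -m handwheel '[{"offset":[-0.09,-0.25,0],"roll":0},{"offset":[-0.17,-0.5,0],"roll":0},{"offset":[-0.27,-0.75,0],"roll":0},{"offset":[-0.35,-1,0],"roll":0},{"offset":[-0.35,-1,0],"roll":0},{"offset":[-0.35,-1,0],"roll":0},{"offset":[-0.35,-1,0],"roll":0},{"offset":[-0.35,-1,0],"roll":0},{"offset":[-0.35,-1,0],"roll":0},{"offset":[-0.35,-1,0],"roll":0}]'
python3 -m handwheel '[{"offset":[-0.35,-1,0],"roll":0},{"offset":[-0.35,-1,0],"roll":0},{"offset":[-0.35,-1,0],"roll":0},{"offset":[-0.35,-1,0],"roll":0},{"offset":[-0.35,-1,0],"roll":0},{"offset":[-0.35,-1,0],"roll":0},{"offset":[-0.35,-1,0],"roll":0},{"offset":[-0.35,-1,0],"roll":0},{"offset":[-0.35,-1,0],"roll":0},{"offset":[-0.2,-0.5,0],"roll":0}]'
python3 -m handwheel '[{"offset":[-0.1,-0.25,0],"roll":0},{"offset":[-0.1,-0.23,0],"roll":0},{"offset":[0,0,0],"roll":0},{"offset":[0,0,0.5],"roll":0},{"offset":[0,0,1],"roll":0},{"offset":[0,0,1],"roll":0},{"offset":[0,0,0.5],"roll":0},{"offset":[0,0,0],"roll":0},{"offset":[0,0,0],"roll":0}]'
```

```text
time: 41.78
ee_pos: [549.0, 127.8, 242.3]
eef_rot: [-3.141, -0.002, 3.141]
force: [0.8, -0.7, -2.1]
opening: 47.4
grasp_force: 20.0
time: 42.62
ee_pos: [615.9, -63.2, 242.1]
eef_rot: [-3.141, -0.002, 3.14]
force: [-0.0, 0.1, -2.4]
opening: 47.5
grasp_force: 20.0
time: 43.37
ee_pos: [620.0, -69.3, 183.6]
eef_rot: [3.141, -0.0, -3.141]
force: [0.2, -0.4, -2.2]
opening: 47.4
grasp_force: 20.0
```

Now 183.6 → 124 mm; the last millimetres go slowly.

```bash
python3 -m handwheel '[{"offset":[0,0,0.5],"roll":0},{"offset":[0,0,1],"roll":0},{"offset":[0,0,0.7],"roll":0},{"offset":[0,0,0.4],"roll":0},{"offset":[0,0,0.2],"roll":0},{"offset":[0,0,0],"roll":0},{"offset":[0,0,0],"roll":0},{"offset":[0,0,0],"roll":0}]'
python3 -m handwheel '[{"offset":[-0.02,-0.02,0.06],"roll":0},{"offset":[0,0,0],"roll":0},{"offset":[0,0,0],"roll":0}]'
```

```text
time: 44.03
ee_pos: [620.5, -69.9, 128.6]
eef_rot: [-3.141, 0.002, -3.141]
force: [-0.2, -0.5, -3.7]
opening: 47.5
grasp_force: 20.0
time: 44.28
ee_pos: [620.5, -70.2, 126.6]
eef_rot: [-3.141, 0.0, -3.141]
force: [1.5, 0.1, -2.4]
opening: 47.2
grasp_force: 20.0
```

```bash
python3 -m handwheel '[{"offset":[0,0,0.06],"roll":0},{"offset":[0,0,0.04],"roll":0},{"offset":[0,0,0],"roll":0},{"offset":[0,0,0],"roll":0}]'
python3 -m handwheel '[{"offset":[0,0,0.03],"roll":0},{"offset":[0,0,0],"roll":0},{"offset":[0,0,0],"roll":0}]'
```

```text
time: 44.62
ee_pos: [620.4, -70.1, 124.2]
eef_rot: [3.142, -0.0, -3.141]
force: [-0.3, -0.2, -3.1]
opening: 47.5
grasp_force: 20.0
time: 44.87
ee_pos: [620.4, -70.2, 123.7]
eef_rot: [-3.142, 0.0, -3.141]
force: [0.0, 0.4, -3.1]
opening: 47.6
grasp_force: 20.0
```

```bash
python3 -m handwheel '[{"offset":[0,0,0.03],"roll":0},{"offset":[0,0,0],"roll":0},{"offset":[0,0,0],"roll":0}]'
python3 -m handwheel '[{"offset":[0,0,0],"roll":0},{"offset":[0,0,0],"roll":0},{"offset":[0,0,0],"roll":0},{"offset":[0,0,0],"roll":0},{"offset":[0,0,0],"roll":0},{"offset":[0,0,0],"roll":0}]' 1
python3 -m handwheel '[{"offset":[0,0,-0.5],"roll":0},{"offset":[0,0,-1],"roll":0},{"offset":[0,0,-1],"roll":0},{"offset":[0,0,-1],"roll":0},{"offset":[0,0,-1],"roll":0},{"offset":[0,0,-1],"roll":0},{"offset":[0,0,-0.5],"roll":0}]'
python3 -m handwheel '[{"offset":[0.13,1,0],"roll":0},{"offset":[0.13,1,0],"roll":0},{"offset":[0.13,1,0],"roll":0},{"offset":[0.13,1,0],"roll":0},{"offset":[0.13,1,0],"roll":0},{"offset":[0.13,1,0],"roll":0},{"offset":[0.13,1,0],"roll":0},{"offset":[0.13,1,0],"roll":0},{"offset":[0.13,1,0],"roll":0},{"offset":[0.13,1,0],"roll":0}]'
python3 -m handwheel '[{"offset":[0.14,1,0],"roll":0},{"offset":[0.14,1,0],"roll":0},{"offset":[0.14,1,0],"roll":0},{"offset":[0.14,1,0],"roll":0},{"offset":[0.14,1,0],"roll":0},{"offset":[0.14,1,0],"roll":0},{"offset":[0.14,1,0],"roll":0},{"offset":[0.14,1,0],"roll":0},{"offset":[0.1,0.6,0],"roll":0},{"offset":[0,0,0],"roll":0}]'
python3 -m handwheel '[{"offset":[0,0,1],"roll":0},{"offset":[0,0,1],"roll":0},{"offset":[0,0,0],"roll":0},{"offset":[0,0,0],"roll":0}]'
```

```text
time: 45.12
ee_pos: [620.6, -70.2, 123.6]
eef_rot: [-3.141, 0.001, -3.141]
force: [-1.1, 1.2, 1.7]
opening: 47.5
grasp_force: 20.0
time: 45.62
ee_pos: [620.5, -70.2, 123.1]
eef_rot: [-3.142, 0.0, -3.141]
force: [-0.1, -0.6, 0.2]
opening: 85.7
grasp_force: 0.0
time: 46.2
ee_pos: [620.9, -70.3, 246.5]
eef_rot: [-3.14, 0.004, -3.141]
force: [0.5, -0.8, 1.4]
opening: 88.2
grasp_force: 0.0
time: 47.03
ee_pos: [594.1, 130.8, 243.2]
eef_rot: [-3.142, -0.0, -3.141]
force: [1.3, 0.9, -0.6]
opening: 88.3
grasp_force: 0.0
time: 47.87
ee_pos: [569.3, 303.7, 242.9]
eef_rot: [3.141, -0.0, -3.139]
force: [-0.1, 0.1, 0.7]
opening: 88.0
grasp_force: 0.0
time: 48.2
ee_pos: [570.0, 300.9, 202.8]
eef_rot: [-3.141, -0.002, 3.141]
force: [-0.2, -0.7, 0.8]
opening: 88.0
grasp_force: 0.0
```

```bash
python3 -m handwheel '[{"offset":[0,0.05,1],"roll":0},{"offset":[0,0,1],"roll":0},{"offset":[0,0,1],"roll":0},{"offset":[0,0,1],"roll":0},{"offset":[0,0,0.8],"roll":0},{"offset":[0,0,0.5],"roll":0},{"offset":[0,0,0.14],"roll":0},{"offset":[0,0,0],"roll":0},{"offset":[0,0,0],"roll":0}]'
python3 -m handwheel '[{"offset":[0,0,0],"roll":0},{"offset":[0,0,0],"roll":0},{"offset":[0,0,0],"roll":0},{"offset":[0,0,0],"roll":0},{"offset":[0,0,0],"roll":0},{"offset":[0,0,0],"roll":0},{"offset":[0,0,0],"roll":0},{"offset":[0,0,0],"roll":0},{"offset":[0,0,0],"roll":0}]' 0 20
python3 -m handwheel '[{"offset":[0,0,-0.25],"roll":0},{"offset":[0,0,-0.5],"roll":0},{"offset":[0,0,-0.75],"roll":0},{"offset":[0,0,-1],"roll":0},{"offset":[0,0,-1],"roll":0},{"offset":[0,0,-1],"roll":0},{"offset":[0,0,-1],"roll":0},{"offset":[0,0,-1],"roll":0},{"offset":[0,0,-0.5],"roll":0},{"offset":[0,0,0],"roll":0}]'
```

```text
time: 48.95
ee_pos: [570.7, 302.9, 95.8]
eef_rot: [3.141, 0.002, -3.142]
force: [0.4, 0.9, -0.2]
opening: 88.4
grasp_force: 0.0
time: 49.7
ee_pos: [570.1, 302.8, 94.5]
eef_rot: [-3.142, 0.0, -3.141]
force: [-0.3, -0.9, 1.8]
opening: 54.6
grasp_force: 20.0
time: 50.53
ee_pos: [570.5, 303.1, 237.1]
eef_rot: [3.14, 0.004, -3.141]
force: [0.4, -0.3, -1.8]
opening: 55.3
grasp_force: 20.0
```

```bash
python3 -m handwheel '[{"offset":[-0.04,-0.25,0],"roll":0},{"offset":[-0.04,-0.5,0],"roll":0},{"offset":[-0.04,-0.75,0],"roll":0},{"offset":[-0.04,-1,0],"roll":0},{"offset":[-0.04,-1,0],"roll":0},{"offset":[-0.04,-1,0],"roll":0},{"offset":[-0.04,-1,0],"roll":0},{"offset":[-0.04,-1,0],"roll":0},{"offset":[-0.04,-1,0],"roll":0},{"offset":[-0.04,-1,0],"roll":0}]'
python3 -m handwheel '[{"offset":[-0.04,-1,0],"roll":0},{"offset":[-0.04,-1,0],"roll":0},{"offset":[-0.04,-0.75,0],"roll":0},{"offset":[-0.04,-0.5,0],"roll":0},{"offset":[0,-0.15,0],"roll":0},{"offset":[0,0,0.5],"roll":0},{"offset":[0,0,1],"roll":0},{"offset":[0,0,1],"roll":0},{"offset":[0,0,1],"roll":0},{"offset":[0,0,1],"roll":0}]'
python3 -m handwheel '[{"offset":[0,0,0.6],"roll":0},{"offset":[0,0,0.4],"roll":0},{"offset":[0,0,0.2],"roll":0},{"offset":[0,0,0],"roll":0},{"offset":[0,0,0],"roll":0},{"offset":[0,0,0],"roll":0}]'
```

```text
time: 51.37
ee_pos: [577.5, 130.4, 233.5]
eef_rot: [-3.141, -0.002, 3.141]
force: [-0.6, 0.1, -2.3]
opening: 55.0
grasp_force: 20.0
time: 52.2
ee_pos: [580.6, 65.7, 142.5]
eef_rot: [3.141, -0.001, -3.14]
force: [0.0, 0.4, -2.1]
opening: 55.2
grasp_force: 20.0
time: 52.7
ee_pos: [581.6, 64.9, 121.1]
eef_rot: [-3.141, 0.002, -3.141]
force: [-0.2, 0.0, -2.5]
opening: 54.8
grasp_force: 20.0
```

```bash
python3 -m handwheel '[{"offset":[0,0,0.3],"roll":0},{"offset":[0,0,0.15],"roll":0},{"offset":[0,0,0.05],"roll":0},{"offset":[0,0,0],"roll":0},{"offset":[0,0,0],"roll":0}]'
python3 -m handwheel '[{"offset":[0,0,0.06],"roll":0},{"offset":[0,0,0],"roll":0},{"offset":[0,0,0],"roll":0}]'
python3 -m handwheel '[{"offset":[0,0,0.03],"roll":0},{"offset":[0,0,0],"roll":0},{"offset":[0,0,0],"roll":0}]'
```

```text
time: 53.12
ee_pos: [581.2, 64.8, 110.3]
eef_rot: [-3.142, -0.0, -3.141]
force: [-0.1, 0.6, -2.0]
opening: 54.8
grasp_force: 20.0
time: 53.37
ee_pos: [581.2, 64.8, 109.1]
eef_rot: [-3.142, 0.0, -3.141]
force: [-0.5, 0.0, -1.9]
opening: 54.7
grasp_force: 20.0
time: 53.62
ee_pos: [581.2, 64.8, 108.6]
eef_rot: [-3.142, 0.0, -3.141]
force: [0.0, -0.4, -2.0]
opening: 55.1
grasp_force: 20.0
```

```bash
python3 -m handwheel '[{"offset":[0,0,0.03],"roll":0},{"offset":[0,0,0],"roll":0},{"offset":[0,0,0],"roll":0}]'
python3 -m handwheel '[{"offset":[0,0,0],"roll":0},{"offset":[0,0,0],"roll":0},{"offset":[0,0,0],"roll":0},{"offset":[0,0,0],"roll":0},{"offset":[0,0,0],"roll":0},{"offset":[0,0,0],"roll":0}]' 1
python3 -m handwheel '[{"offset":[0,0,-0.5],"roll":0},{"offset":[0,0,-1],"roll":0},{"offset":[0,0,-1],"roll":0},{"offset":[0,0,-1],"roll":0},{"offset":[0,0,-1],"roll":0},{"offset":[0,0,-1],"roll":0},{"offset":[0,0,-1],"roll":0},{"offset":[0,0,-0.7],"roll":0}]'
python3 -m handwheel '[{"offset":[0.71,0.96,0],"roll":0},{"offset":[0.71,0.96,0],"roll":0},{"offset":[0.71,0.96,0],"roll":0},{"offset":[0.71,0.96,0],"roll":0},{"offset":[0.71,0.96,0],"roll":0},{"offset":[0.71,0.96,0],"roll":0},{"offset":[0.71,0.96,0],"roll":0},{"offset":[0.71,0.96,0],"roll":0},{"offset":[0.71,0.96,0],"roll":0},{"offset":[0.71,0.96,0],"roll":0}]' 0.7
python3 -m handwheel '[{"offset":[0.71,0.96,0],"roll":0},{"offset":[0.71,0.96,0],"roll":0},{"offset":[0,0.03,0.5],"roll":0},{"offset":[0,0,1],"roll":0},{"offset":[0,0,0.5],"roll":0},{"offset":[0,0,0],"roll":0},{"offset":[0,0,0],"roll":0},{"offset":[0,0,0],"roll":0}]'
```

```text
time: 53.87
ee_pos: [581.5, 64.8, 108.4]
eef_rot: [-3.141, 0.001, -3.141]
force: [-0.2, -1.0, 3.2]
opening: 54.9
grasp_force: 20.0
time: 54.37
ee_pos: [581.2, 64.8, 107.8]
eef_rot: [3.142, -0.0, -3.141]
force: [-0.0, 0.1, -0.1]
opening: 88.0
grasp_force: 0.0
time: 55.03
ee_pos: [581.4, 64.8, 254.8]
eef_rot: [-3.141, 0.003, -3.141]
force: [0.7, -0.7, -0.9]
opening: 88.0
grasp_force: 0.0
time: 55.87
ee_pos: [438.3, 257.6, 252.8]
eef_rot: [3.141, 0.001, -3.141]
force: [1.2, -0.6, 0.1]
opening: 61.9
grasp_force: 0.0
time: 56.53
ee_pos: [411.4, 295.6, 212.7]
eef_rot: [3.141, 0.001, 3.141]
force: [-0.3, -0.4, 1.2]
opening: 61.6
grasp_force: 0.0
```

Now down to 126 (4.33 units), grip the vase and lift it 120 mm.

```bash
python3 -m handwheel '[{"offset":[0.03,0,1],"roll":0},{"offset":[0,0,1],"roll":0},{"offset":[0,0,1],"roll":0},{"offset":[0,0,0.8],"roll":0},{"offset":[0,0,0.4],"roll":0},{"offset":[0,0,0.1],"roll":0},{"offset":[0,0,0],"roll":0},{"offset":[0,0,0],"roll":0}]'
python3 -m handwheel '[{"offset":[0,0,0],"roll":0},{"offset":[0,0,0],"roll":0},{"offset":[0,0,0],"roll":0},{"offset":[0,0,0],"roll":0},{"offset":[0,0,0],"roll":0},{"offset":[0,0,0],"roll":0},{"offset":[0,0,0],"roll":0},{"offset":[0,0,0],"roll":0},{"offset":[0,0,0],"roll":0},{"offset":[0,0,0],"roll":0}]' 0 20
python3 -m handwheel '[{"offset":[0,0,-0.25],"roll":0},{"offset":[0,0,-0.5],"roll":0},{"offset":[0,0,-0.75],"roll":0},{"offset":[0,0,-1],"roll":0},{"offset":[0,0,-1],"roll":0},{"offset":[0,0,-1],"roll":0},{"offset":[0,0,-1],"roll":0},{"offset":[0,0,-0.8],"roll":0},{"offset":[0,0,-0.4],"roll":0},{"offset":[0,0,0],"roll":0}]'
```

```text
time: 57.2
ee_pos: [410.8, 296.0, 127.0]
eef_rot: [3.141, 0.002, -3.142]
force: [0.2, -0.7, -0.3]
opening: 61.5
grasp_force: 0.0
time: 58.03
ee_pos: [410.3, 295.9, 126.1]
eef_rot: [3.141, 0.0, -3.141]
force: [-1.0, 0.4, 3.9]
opening: 28.5
grasp_force: 19.2
time: 58.87
ee_pos: [410.5, 295.9, 261.6]
eef_rot: [3.141, 0.003, -3.141]
force: [0.0, -0.6, -2.5]
opening: 28.1
grasp_force: 19.8
```

```bash
python3 -m handwheel '[{"offset":[-0.1,-0.25,0],"roll":0},{"offset":[-0.21,-0.5,0],"roll":0},{"offset":[-0.31,-0.75,0],"roll":0},{"offset":[-0.42,-1,0],"roll":0},{"offset":[-0.42,-1,0],"roll":0},{"offset":[-0.42,-1,0],"roll":0},{"offset":[-0.42,-1,0],"roll":0},{"offset":[-0.42,-1,0],"roll":0},{"offset":[-0.42,-1,0],"roll":0},{"offset":[-0.42,-1,0],"roll":0}]'
python3 -m handwheel '[{"offset":[-0.42,-1,0],"roll":0},{"offset":[-0.42,-1,0],"roll":0},{"offset":[-0.42,-1,0],"roll":0},{"offset":[-0.42,-1,0],"roll":0},{"offset":[-0.42,-1,0],"roll":0},{"offset":[-0.42,-1,0],"roll":0},{"offset":[-0.31,-0.75,0],"roll":0},{"offset":[-0.2,-0.5,0],"roll":0},{"offset":[0,0,0],"roll":0},{"offset":[0,0,0],"roll":0}]'
python3 -m handwheel '[{"offset":[0,0,0.5],"roll":0},{"offset":[0,0,1],"roll":0},{"offset":[0,0,1],"roll":0},{"offset":[0,0,1],"roll":0},{"offset":[0,0,1],"roll":0},{"offset":[0,0,0.5],"roll":0},{"offset":[0,0,0.3],"roll":0},{"offset":[0,0,0],"roll":0},{"offset":[0,0,0],"roll":0},{"offset":[0,0,0],"roll":0}]'
```

```text
time: 59.7
ee_pos: [481.4, 123.8, 258.8]
eef_rot: [-3.141, -0.002, 3.141]
force: [-0.4, 0.5, -2.0]
opening: 28.7
grasp_force: 19.8
time: 60.53
ee_pos: [541.7, -19.4, 259.2]
eef_rot: [3.141, -0.001, 3.141]
force: [0.1, -0.6, -2.0]
opening: 28.3
grasp_force: 19.8
time: 61.37
ee_pos: [542.5, -19.1, 154.9]
eef_rot: [-3.141, 0.002, -3.141]
force: [0.1, 0.6, -1.9]
opening: 28.5
grasp_force: 19.8
```

```bash
python3 -m handwheel '[{"offset":[0,0,0.35],"roll":0},{"offset":[0,0,0.15],"roll":0},{"offset":[0,0,0.08],"roll":0},{"offset":[0,0,0],"roll":0},{"offset":[0,0,0],"roll":0}]'
python3 -m handwheel '[{"offset":[0,0,0.06],"roll":0},{"offset":[0,0,0],"roll":0},{"offset":[0,0,0],"roll":0}]'
python3 -m handwheel '[{"offset":[0,0,0.03],"roll":0},{"offset":[0,0,0],"roll":0},{"offset":[0,0,0],"roll":0}]'
```

```text
time: 61.78
ee_pos: [542.1, -19.2, 142.3]
eef_rot: [3.142, -0.0, -3.141]
force: [0.4, -0.0, -2.7]
opening: 28.6
grasp_force: 19.8
time: 62.03
ee_pos: [542.0, -19.2, 141.1]
eef_rot: [3.142, 0.0, -3.141]
force: [0.6, 0.4, -2.7]
opening: 28.3
grasp_force: 19.8
time: 62.28
ee_pos: [542.0, -19.2, 140.5]
eef_rot: [-3.142, 0.0, -3.141]
force: [-0.7, -0.7, -2.4]
opening: 28.2
grasp_force: 19.8
```

```bash
python3 -m handwheel '[{"offset":[0,0,0.04],"roll":0},{"offset":[0,0,0],"roll":0},{"offset":[0,0,0],"roll":0}]'
python3 -m handwheel '[{"offset":[0,0,0],"roll":0},{"offset":[0,0,0],"roll":0},{"offset":[0,0,0],"roll":0},{"offset":[0,0,0],"roll":0},{"offset":[0,0,0],"roll":0},{"offset":[0,0,0],"roll":0}]' 0.7
python3 -m handwheel '[{"offset":[0,0,-0.5],"roll":0},{"offset":[0,0,-1],"roll":0},{"offset":[0,0,-1],"roll":0},{"offset":[0,0,-1],"roll":0},{"offset":[0,0,-1],"roll":0},{"offset":[0,0,-1],"roll":0},{"offset":[0,0,-1],"roll":0},{"offset":[0,0,0],"roll":0}]'
python3 -m handwheel '[{"offset":[0.5,0.5,0],"roll":0},{"offset":[0.8,1,0],"roll":0},{"offset":[0.8,1,0],"roll":0},{"offset":[0.8,1,0],"roll":0},{"offset":[0.8,1,0],"roll":0},{"offset":[0.8,1,0],"roll":0},{"offset":[0.8,1,0],"roll":0},{"offset":[0.8,1,0],"roll":0},{"offset":[0.8,1,0],"roll":0},{"offset":[0,1,0],"roll":0}]'
python3 -m handwheel '[{"offset":[0,1,0],"roll":0},{"offset":[0,1,0],"roll":0},{"offset":[0,1,0],"roll":0},{"offset":[0,0,0],"roll":0},{"offset":[0,0,0],"roll":0}]'
python3 - <<'E'
from h import *
import pickle
d=snap('top');im=d['pixels'];hsv=cv2.cvtColor(im,cv2.COLOR_RGB2HSV).astype(int);save(d,'top3.png',s=1.5)
a=pickle.load(open('top0.pkl','rb'))['pixels'].astype(int)[130:255,185:335];b=im.astype(int)[130:255,185:335]
print('diff px in stand crop',(abs(a-b).max(2)>50).sum())
k,l,st,ce=cv2.connectedComponentsWithStats(((hsv[:,:,2]>215)&(hsv[:,:,1]<40)).astype(np.uint8))
for s,c in zip(st[1:],ce[1:]):
    if 200<c[0]<320 and 130<c[1]<230 and s[4]>50: print(s,c,onz(d,c,138)[0],onz(d,c,163)[0])
d=snap('scene');save(d,'s3.png',(100,80,400,280),2.5)
E
```

```text
time: 62.53
ee_pos: [542.3, -19.2, 140.2]
eef_rot: [-3.141, 0.001, -3.141]
force: [-1.0, -0.2, 3.2]
opening: 28.2
grasp_force: 19.3
time: 63.03
ee_pos: [542.0, -19.2, 139.6]
eef_rot: [3.142, -0.0, -3.141]
force: [0.4, 0.3, 0.6]
opening: 61.7
grasp_force: 0.0
time: 63.7
ee_pos: [543.0, -19.4, 274.2]
eef_rot: [-3.14, 0.007, -3.141]
force: [0.6, 0.5, 0.6]
opening: 61.7
grasp_force: 0.0
time: 64.53
ee_pos: [401.7, 171.8, 269.6]
eef_rot: [-3.142, -0.001, -3.141]
force: [-0.1, -1.2, 0.9]
opening: 61.9
grasp_force: 0.0
time: 64.95
ee_pos: [403.6, 231.1, 269.3]
eef_rot: [-3.141, -0.001, -3.14]
force: [0.2, -0.5, 0.2]
opening: 61.6
grasp_force: 0.0
diff px in stand crop 720
[280 152  24  24 446] [291.46860987 163.03139013] [620.20767209 -69.21761427 138.        ] [615.4140417  -66.73669687 163.        ]
[256 194  21  25 371] [266.74393531 206.05660377] [535.19593831 -17.54948689 138.        ] [533.20558997 -16.77233822 163.        ]
```

View pics/top3.png

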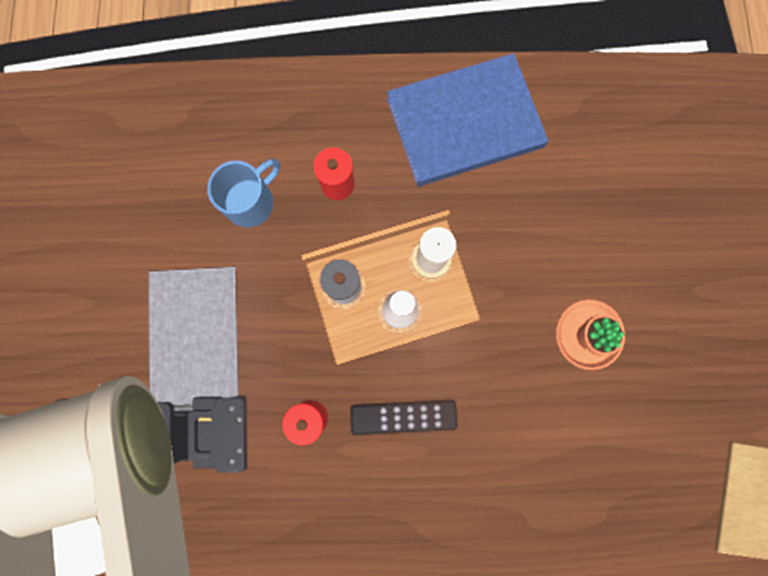

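View pics/s3.png

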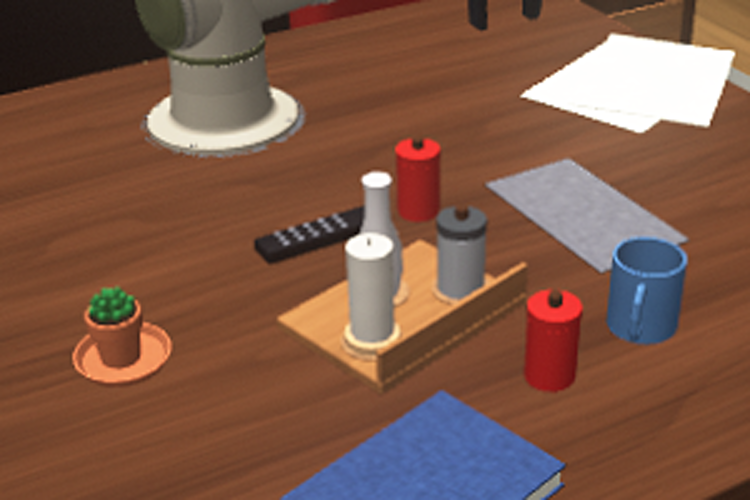

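Everything stands upright: the candle top is at the same pixel as at the start, the vase lip is back at (402,302) and the jar knob at (339,279). The pot is in the saucer and the remote and mug are unmoved, so I hand in.

```bash
python3 -c "
from cell import ctrl
print(ctrl.close_job())"
```

```text
the job is handed in; nothing more can be done
None
```

The job is handed in (no verdict was returned): in the last pictures the pot stands in the middle of the saucer, the candle, vase and jar are upright on their own coasters, and the remote and mug are unmoved.

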